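Nest channel offcuts head to tail in a packing carrier

TASK

Pack the three loose aluminium channel pieces into the low steel tray together with the one already in it: each turned the opposite way to its neighbour so that their legs interlock, all four standing flat on the tray floor within its walls. Leave the Z-shaped piece, the compressor wheel and the spanner where they are, and let go of everything at the end.

Things in the scene. Friction and masses are not known exactly. Their poses are not given: they have to be found in the camera images.
- carrier: low dark steel tray screwed to the worktop. Origin: middle of the underside; x along it, y across, z up. Inside 224 (x) x 80 mm (y), floor 4 mm above the worktop; walls 6 mm thick, tops 16 mm above the worktop; flat screw lugs reach 19 mm beyond its end walls. Four channels fit only in one row, neighbours turned opposite ways with legs inside one another.
- channel_first: aluminium U-channel offcut standing on its cut end, 84 (x) x 60 (y) x 50 mm tall, wall 8 mm, about 0.25 kg. Origin: middle of the 84 x 60 outline, at the underside. Web at y = -30 to -22 mm, legs at x = -42 to -34 and 34 to 42 mm; open towards +y; z up. This one stands loose in the carrier near its -x end wall, open towards the carrier's +y.
- channel_first_web (a point): centre of the web of channel_first: 26 mm from its origin towards its -y, 25 mm up
- channel_a: aluminium U-channel offcut standing on its cut end, 84 (x) x 60 (y) x 50 mm tall, wall 8 mm, about 0.25 kg. Origin: middle of the 84 x 60 outline, at the underside. Web at y = -30 to -22 mm, legs at x = -42 to -34 and 34 to 42 mm; open towards +y; z up. One of three alike, standing loose on the worktop, to be packed.
- channel_a_web (a point): centre of the web of channel_a: 26 mm from its origin towards its -y, 25 mm up
- channel_b: aluminium U-channel offcut standing on its cut end, 84 (x) x 60 (y) x 50 mm tall, wall 8 mm, about 0.25 kg. Origin: middle of the 84 x 60 outline, at the underside. Web at y = -30 to -22 mm, legs at x = -42 to -34 and 34 to 42 mm; open towards +y; z up. One of three alike, standing loose on the worktop, to be packed.
- channel_b_web (a point): centre of the web of channel_b: 26 mm from its origin towards its -y, 25 mm up
- channel_c: aluminium U-channel offcut standing on its cut end, 84 (x) x 60 (y) x 50 mm tall, wall 8 mm, about 0.25 kg. Origin: middle of the 84 x 60 outline, at the underside. Web at y = -30 to -22 mm, legs at x = -42 to -34 and 34 to 42 mm; open towards +y; z up. One of three alike, standing loose on the worktop, to be packed.
- channel_c_web (a point): centre of the web of channel_c: 26 mm from its origin towards its -y, 25 mm up
- z_piece: bystander: Z-section offcut of the same aluminium, 50 mm tall, standing loose on its cut end; web 84 mm long along x, wall 8 mm, one leg reaching 38 mm to -y at its -x end, one 38 mm to +y at its +x end. Origin: middle of the web, at the underside. Does not belong in the carrier.
- impeller: bystander: loose bladed compressor wheel, 59 mm across, 32 mm high, on the worktop in front of the turbocharger; origin at the centre of its underside
- spanner: bystander: loose steel spanner, 149 (y) x 27 x 6 mm, lying flat in front of the turbocharger; origin at the centre of its underside
- turbocharger: fixed obstacle: turbocharger clamped on its stand in mid-bench. With stand, red clamps, hose and magnetic base it fills about x = 0.48 to 0.78 m and y = -0.27 to 0.20 m, up to 0.33 m high; its front (x below 0.55) is under 0.22 m high. Origin 0.12 m up in its middle
Not all that is in view belongs to the job. What is shaped like the channel_b but purple is not meant.

How it is judged:
By the outcome, as a careful person would: the job done as asked, in the order asked, and still so for the second after the job is handed in, with the robot touching nothing.
It also fails if it takes over 72 s, if anything falls off the work surface, if the arm or the gripper's body presses on something with over 40 N, if the wrist force passes 120 N, or if a joint passes its speed limit or range.

ROBOT

A 7-joint arm with a two-finger parallel gripper is mounted at the origin on a cart in front of the work surface, level with it; the furniture and walls round the work are solid. World frame = base frame: x ahead of the robot, y to its left, z up, the work surface at z = 0. Lengths are in m, angles in rad, forces in N, time in s.
With the tool pointing down it reaches from about 0.425 to 0.975 m from the base axis. Payload 16.7 kg.
Tool frame: the origin (TCP) lies at the very end of the fingers, on their centre line; the grasp point (between the pads) lies 19 mm behind it; z points along the fingers, y is the line along which they close (so a half turn about z gives the same grasp; the last joint's range is limited). The gripper opens to 85 mm and grips with 20 to 120 N. Pads are 22 mm wide; open, the fingers measure 114 mm over their backs; the gripper's body (76 mm by 85 mm) begins 54 mm behind the grasp point. The pads swing forward as they close: fully open they stand 13 mm farther back than shut.
Start: joints at [-1.423, 0.426, 0.074, 1.606, -0.034, 1.111, -0.067], TCP at [0.197, 0.645, 0.231] pointing down, gripper open.
Joint ranges: [-2.85, 2.85], [-0.5, 2.14], [-1.23, 1.37], [0.21, 2.46], [-1.02, 4.16], [0.16, 2.05], [-2.73, 2.73]. Speed limits (rad/s): [1.89, 1.89, 2.39, 2.39, 3.01, 3.01, 3.01].

INTERFACE

Orientations are given as a 3x3 rotation matrix whose columns are the frame's x, y, z axes.
In Python, from workcell import sense, snapshot, sign_off, look_for, cut_out, spot_point gives the robot as it stands. The module is installed in compiled form; this text tells all that it offers.
- The arm moves only by the tool servo_tool, never from a script. Its argument "rows" is text: rows parted by semicolons, each of 7 numbers parted by spaces: the shift along the tool's x, y, z in m, then the turn, a rotation vector about the tool's x, y, z in rad, then the opening, from 0 (shut) to 1 (fully open). A call has 1 to 20 rows; each row shifts and turns the commanded pose from where the row before left it, along the tool's axes as they then stand; what a row does not reach is not made up. A row lasts 1/10 s, in which the tool goes at most 50 mm and 8.59 degrees, less where a joint would pass 70% of its speed; a pose out of reach is approached as far as the arm can. A call with a gripper value outside its range is refused whole. The fingers move at their own pace and stop on an object; "force" is the grip in N (left out, the last holds). Time passes only in rows, so rows that do not move let the fingers close. It gives the time, the measured TCP pose, the force, the opening and the grip force at its end, in the units of the state.
- sense(): the state, without advancing time (a new reading comes with each control period).
- snapshot(name): name is "scene" or "top" or "wrist"; returns a dict with "image" (384x512x3 uint8, blue, green, red), "camera_matrix" (3x3 intrinsics, pixels), "rvec" (rotation vector, rad) and "tvec" (3), from world to camera coordinates, as OpenCV has them. Camera axes: x right, y down, z forward; pixel columns grow to the right and rows downward; lengths in m; the calibration is good to about 2 mm. A picture is of the moment at which its call begins. There is no depth.
- sign_off(): hands the job in; it is judged then, once.
Trained networks look in a picture, given as the dict that the camera call returned (one of the last four; its "shot" number tells which), for a name from the list of things; names that differ only in an ending like _2 or _b are one class to them, and where a whole thing is asked for, a point or a joint stands for the part that bears it (a point fixed in the world has none). Each returns a list of dicts, best first, with "confidence" (0 to 1); they miss things now and then, are a little off and sometimes report something else, mostly with a low value. They report only what shows in the picture. A call takes as long as a camera call. They do not tell look-alikes from the thing itself.
- look_for(picture, thing): "position" ([column, row] in pixels, amid what is visible of it).
- cut_out(picture, thing): "pixels" (384x512 bool, what is visible of it) and "position" ([column, row] in pixels, amid what is visible of it).
- spot_point(picture, thing): "position" ([column, row] in pixels: a listed point, or the origin of a listed thing).
The state is a dict: "time": time; "joint_pos": joint angles; "joint_velocities": joint speeds; "joint_efforts": joint torques, N m; "eef_pos": TCP position; "eef_rot": TCP orientation; "ft_force": force on the tool from outside, world axes, zero at the start; "wrist_torque": the same for the moment, N m; "finger_gap": opening from 0.0 (shut) to 1.0 (fully open); "finger_force": force on a finger pad.
Only numpy, scipy, OpenCV 4.12 (cv2) and the standard library are available. Lean on these libraries where they do the work, as an engineer would, in place of code of your own. Each camera call takes 0.05 s, during which the arm holds its last target. There are 200 camera calls.

## Working session

There is one attempt and no reset: what is moved stays moved. The work goes in short steps, Python scripts to look and compute and a tool call to move; the robot and the scene stay as the last step left them, time stands still between calls to the robot, and variables do not carry over. Pictures are saved under pics/ and viewed, at most 13 in all, crops included, and the job is handed in when it is done.

Besides the shell and the picture viewer there is one more tool, called after "Call:" as name(argument=value, ...) on one line, values as JSON. servo_tool: Moves the arm, as the interface text tells. Its arguments: {"type":"object","properties":{"rows":{"type":"string"},"force":{"type":"number"}},"required":["rows"]}

```bash
mkdir -p pics
cat > h.py <<'E'
import numpy as np, cv2
from workcell import *
def cam(p):
    R,_=cv2.Rodrigues(np.array(p["rvec"],float)); return np.array(p["camera_matrix"],float),R,np.array(p["tvec"],float).ravel()
def ray(p,px,z):
    K,R,t=cam(p); d=R.T@np.linalg.inv(K)@np.array([px[0],px[1],1.]); o=-R.T@t
    return o+d*(z-o[2])/d[2]
def proj(p,X):
    K,R,t=cam(p); q=K@(R@np.array(X,float).reshape(-1,3).T+t[:,None]); return (q[:2]/q[2]).T
E
python3 - <<'E'
from h import *
s=sense(); print(s["eef_pos"],np.round(s["eef_rot"],3),s["ft_force"])
for n in("top","scene"):
    p=snapshot(n); cv2.imwrite(f"pics/{n}0.png",cv2.resize(p["image"],None,fx=1.5,fy=1.5,interpolation=3))
    K,R,t=cam(p); print(n,-R.T@t)
    for th in("channel_a","z_piece","carrier","impeller","spanner"):
        for d in cut_out(p,th)[:6]:
            c=np.array(d["position"]);print(th,round(d["confidence"],2),c.round(1),d["pixels"].sum(),ray(p,c,.05 if 'ch' in th or 'z' in th else 0.01).round(3))
    for d in spot_point(p,"channel_a_web")[:6]: print("web",round(d["confidence"],2),np.round(d["position"],1),ray(p,d["position"],.025).round(3))
    for d in spot_point(p,"channel_a")[:6]: print("org",round(d["confidence"],2),np.round(d["position"],1),ray(p,d["position"],0).round(3))
E
```

```text
[0.19732211 0.64508639 0.23060199] [[-0.956  0.292 -0.   ]
 [ 0.292  0.956 -0.001]
 [-0.    -0.001 -1.   ]] [-0.20937584 -0.85791578  0.69702737]
top [0.32557972 0.02695503 1.3717336 ]
channel_a 0.86 [157.3 205.8] 339 [0.562 0.387 0.05 ]
channel_a 0.62 [335.9 130.4] 241 [ 0.796 -0.181  0.05 ]
channel_a 0.61 [387.5 250.6] 385 [ 0.409 -0.319  0.05 ]
channel_a 0.48 [174.5 251.2] 274 [0.42 0.33 0.05]
channel_a 0.47 [198.8 207.3] 301 [0.554 0.257 0.05 ]
z_piece 0.71 [213.5 241.4] 179 [0.448 0.211 0.05 ]
carrier 0.93 [393.8 227.3] 1909 [ 0.484 -0.354  0.01 ]
carrier 0.66 [172.4 254. ] 283 [0.414 0.345 0.01 ]
impeller 0.7 [386.9 252.1] 269 [ 0.407 -0.327  0.01 ]
impeller 0.63 [254.6 248.3] 261 [0.427 0.087 0.01 ]
spanner 0.52 [323. 255.] 63 [ 0.402 -0.127  0.01 ]
web 0.59 [174.6 253. ] [0.416 0.335 0.025]
org 0.88 [154.4 205.3] [0.573 0.41  0.   ]
org 0.82 [196.3 203.8] [0.575 0.274 0.   ]
org 0.73 [167.  250.9] [0.425 0.365 0.   ]
org 0.62 [214.2 245. ] [0.441 0.216 0.   ]
scene [-0.02818857 -0.54884746  1.38808392]
channel_a 0.87 [152.1 164. ] 337 [0.417 0.334 0.05 ]
channel_a 0.75 [196.9 156.6] 385 [0.54  0.245 0.05 ]
channel_a 0.57 [171.6 133. ] 304 [0.55  0.384 0.05 ]
channel_a 0.52 [341.2 185.8] 298 [ 0.777 -0.186  0.05 ]
z_piece 0.77 [183.1 182.7] 292 [0.437 0.202 0.05 ]
carrier 0.77 [323.1 290. ] 2211 [ 0.474 -0.357  0.01 ]
carrier 0.38 [155.  165.6] 377 [0.433 0.348 0.01 ]
impeller 0.74 [212.5 214.5] 227 [0.432 0.064 0.01 ]
spanner 0.48 [238.6 250.4] 190 [ 0.397 -0.085  0.01 ]
web 0.52 [155.5 168.5] [0.421 0.328 0.025]
org 0.94 [171.5 134.5] [0.567 0.414 0.   ]
org 0.77 [151.1 164.1] [0.431 0.369 0.   ]
org 0.67 [329.2 192.7] [ 0.758 -0.16   0.   ]
org 0.62 [201. 155.] [0.576 0.269 0.   ]
org 0.52 [318.5 293.5] [ 0.46  -0.353  0.   ]
org 0.47 [303.2 296.8] [ 0.422 -0.326  0.   ]
```

View pics/top0.png

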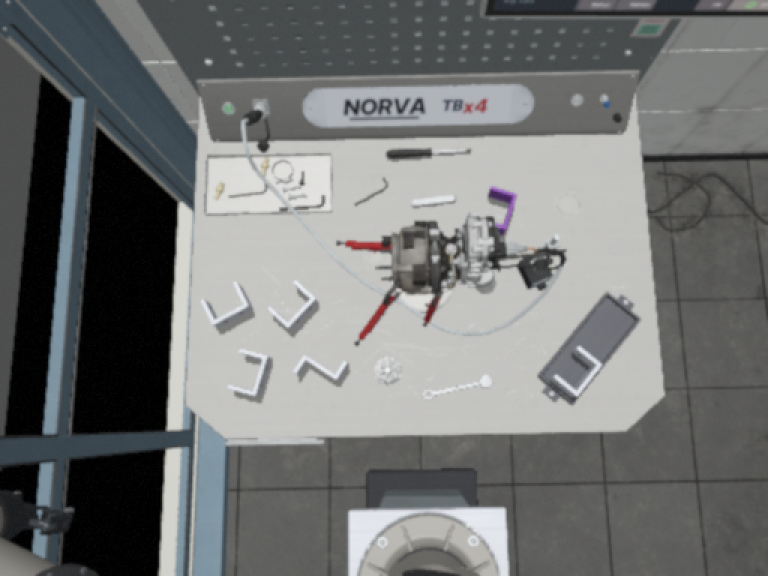

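View pics/scene0.png

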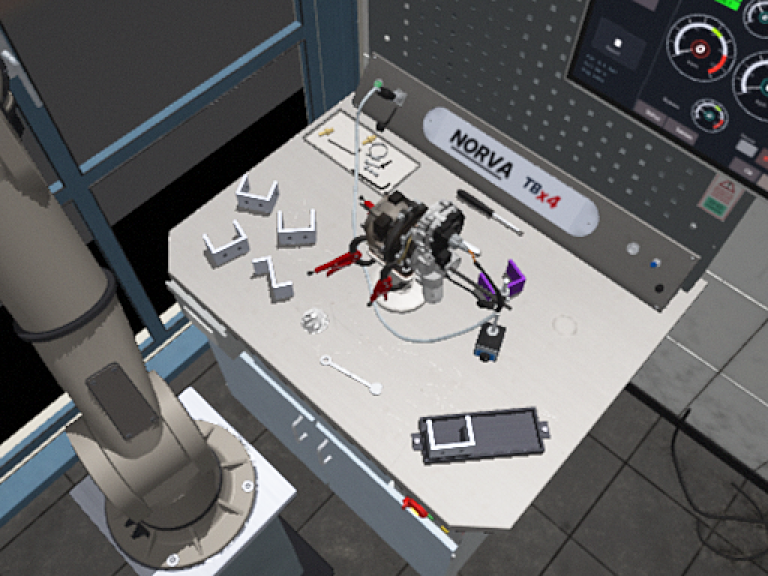

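Candidates in the top picture: white Us at (157,206), (199,207) and (174,251) are the loose channels. The purple U at (336,130), the Z at (213,241) and the U already in the tray at (387,250) are not to be picked. Next I fit models to the masks.

```bash
cat >> h.py <<'E'
from scipy.optimize import minimize
U=[(-42,42,-30,-22,0,50),(-42,-34,-30,30,0,50),(34,42,-30,30,0,50)]
Z=[(-42,42,-4,4,0,50),(-42,-34,-38,4,0,50),(34,42,-4,38,0,50)]
C=[(-118,118,-46,46,0,16),(-137,137,-10,10,0,4)]
def render(p,boxes,q,z0=0,s=8):
    m=np.zeros((384,512),np.float32); c,sn=np.cos(q[2]),np.sin(q[2]); 
    for b in boxes:
        P=np.array([[x,y,z] for x in b[:2] for y in b[2:4] for z in b[4:]])/1000.
        W=np.c_[c*P[:,0]-sn*P[:,1]+q[0],sn*P[:,0]+c*P[:,1]+q[1],P[:,2]+z0]
        h=cv2.convexHull(proj(p,W).astype(np.float32))
        t=np.zeros((384,512),np.uint8); cv2.fillPoly(t,[np.round(h*16).astype(np.int32)],255,cv2.LINE_AA,4); m=np.maximum(m,t/255.)
    return m
def fit(views,boxes,x,y,z0=0,ths=np.arange(0,6.28,.35),d=.015):
    def cost(q):
        r=0
        for p,m in views:
            a=render(p,boxes,q,z0); r-=np.minimum(a,m).sum()/np.maximum(a,m).sum()
        return r/len(views)
    best=sorted([(cost((x+i,y+j,t)),x+i,y+j,t) for t in ths for i in(-d,0,d) for j in(-d,0,d)])[:4]
    rs=[minimize(cost,b[1:],method="Nelder-Mead",options=dict(initial_simplex=np.array(b[1:])+np.array([[0,0,0],[.006,0,0],[0,.006,0],[0,0,.15]]),xatol=1e-4,fatol=1e-5)) for b in best]
    r=min(rs,key=lambda r:r.fun); return r.x,-r.fun
E
cat > m.py <<'E'
from h import *
T,S,Wr=snapshot("top"),snapshot("scene"),snapshot("wrist")
K,R,t=cam(Wr); s=sense(); print("wristcam in tool",(s["eef_rot"].T@(-R.T@t-s["eef_pos"])).round(3),"fwd",(s["eef_rot"].T@R[2]).round(3),"x",(s["eef_rot"].T@R[0]).round(3),K[0,0])
def near(p,th,x,y,z):
    ds=[(np.linalg.norm(ray(p,d["position"],z)[:2]-[x,y]),i,d) for i,d in enumerate(cut_out(p,th))]
    ds=[d for d in ds if d[0]<.045]
    return [(p,min(ds)[2]["pixels"].astype(np.float32))] if ds else []
for n,b,th,x,y,z in [("A",U,"channel_a",.555,.385,.025),("B",U,"channel_a",.547,.25,.025),("Cc",U,"channel_a",.418,.333,.025),("first",U,"channel_a",.42,-.33,.025),("Z",Z,"z_piece",.442,.207,.025),("car",C,"carrier",.48,-.355,0)]:
    v=near(T,th,x,y,z)+near(S,th,x,y,z)
    for vv in ([v] if len(v)<2 else [v,v[:1],v[1:]]):
        if vv:
            q,f=fit(vv,b,x,y,.004 if n=="first" else 0); print(n,len(vv),q.round(4),round(f,3))
E
python3 m.py
```

```text
wristcam in tool [ 0.08   0.001 -0.142] fwd [-0.31   0.001  0.951] x [-0.     1.    -0.001] 272.2655025393324
A 2 [0.5768 0.4133 5.2207] 0.834
A 1 [0.577  0.4136 5.2032] 0.805
A 1 [0.574  0.4119 5.1878] 0.869
B 2 [0.5687 0.2718 5.5197] 0.7
B 1 [0.5714 0.2734 5.4692] 0.653
B 1 [0.5707 0.2709 5.6128] 0.774
Cc 2 [0.4315 0.3606 5.9817] 0.822
Cc 1 [ 0.4322  0.3609 -0.2909] 0.823
Cc 1 [ 0.4295  0.3586 -0.2915] 0.86
Z 2 [0.4376 0.2121 1.022 ] 0.512
Z 1 [0.442  0.2128 4.1973] 0.367
Z 1 [0.4375 0.2121 1.0285] 0.669
car 2 [ 0.4718 -0.3501  5.5324] 0.792
car 1 [ 0.4728 -0.3498  2.403 ] 0.819
car 1 [ 0.4695 -0.3495  2.406 ] 0.772
```

Call:
servo_tool(rows="-0.0395 -0.0188 -0.002 0 0 0 0.5;-0.0395 -0.0188 -0.002 0 0 0 0.5;-0.0395 -0.0188 -0.002 0 0 0 0.5;-0.0395 -0.0188 -0.002 0 0 0 0.5;-0.0395 -0.0188 -0.002 0 0 0 0.5;-0.0395 -0.0188 -0.002 0 0 0 0.5;-0.0395 -0.0188 -0.002 0 0 0 0.5;-0.0395 -0.0188 -0.002 0 0 0 0.5;-0.0395 -0.0188 -0.002 0 0 0 0.5;-0.0395 -0.0188 -0.002 0 0 0 0.5;0 0 0 0 0 0 0.5;0 0 0 0 0 0 0.5", force=50)

```text
time: 2.75
eef_pos: [0.5208, 0.3492, 0.2513]
eef_rot: [[-0.956, 0.295, 0.0], [0.295, 0.956, -0.0], [-0.0, -0.0, -1.0]]
ft_force: [-0.7, 1.1, 0.2]
finger_gap: 0.503
finger_force: 0.0
```

```bash
cat > w.py <<'E'
from h import *
import sys
P=snapshot("wrist"); s=sense(); print(s["eef_pos"].round(4) if hasattr(s["eef_pos"],"round") else s["eef_pos"],s["time"],s["finger_gap"])
cs=cut_out(P,"channel_a"); img=P["image"].copy()
for i,d in enumerate(cs):
    c=ray(P,d["position"],.025)
    if d["confidence"]<.3: continue
    q,f=fit([(P,d["pixels"].astype(np.float32))],U,c[0],c[1]); print(i,round(d["confidence"],2),np.round(d["position"]),q.round(4),round(f,3))
    m=render(P,U,q)>.5; e=m^cv2.erode(m.astype(np.uint8),np.ones((3,3))).astype(bool); img[e]=(0,0,255)
cv2.imwrite(sys.argv[1],cv2.resize(img,None,fx=1.5,fy=1.5))
E
python3 w.py pics/w1.png
```

```text
[0.5199 0.3504 0.2512] 2.8 0.49945832247058797
0 0.9 [306. 184.] [0.5755 0.4137 5.2114] 0.857
1 0.86 [209. 201.] [0.5703 0.2742 5.5299] 0.807
2 0.62 [228.  87.] [0.431  0.3618 6.0033] 0.88
```

View pics/w1.png

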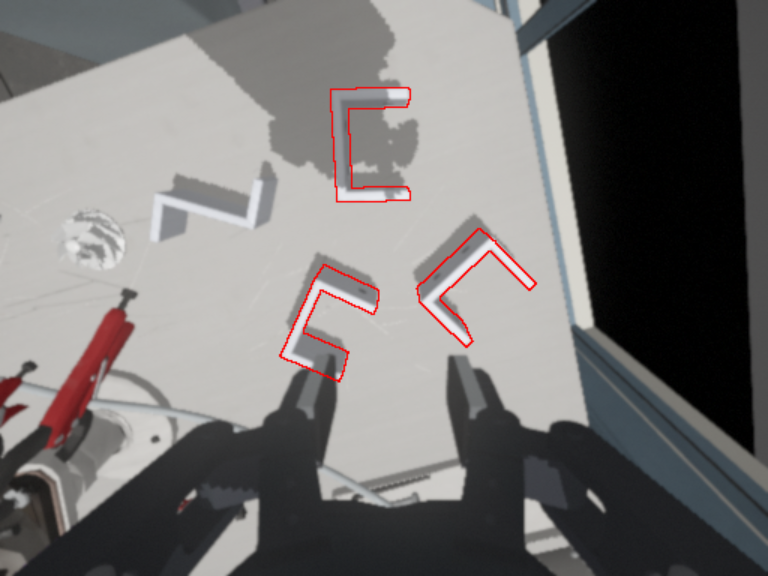

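The wrist view shows all three channels, with outlines matching well: A (306,184), B (209,201), C (228,87). The Z is at about (140,140), separate from them. Plan: B becomes the 2nd in the row, C the 3rd and A the 4th. I grip each web 17 mm off centre so the fingers clear the interlocking legs.

```bash
cat >> h.py <<'E'
def go(x,y,z,yaw):   # yaw = world angle of tool y
    s=sense(); R=np.array(s["eef_rot"]); p=np.array(s["eef_pos"])
    Rt=np.c_[[np.sin(yaw)*-1,np.cos(yaw),0],[np.cos(yaw),np.sin(yaw),0],[0,0,-1]]
    rv=cv2.Rodrigues(R.T@Rt)[0].ravel()
    d=np.array([x,y,z])-p
    print("t",round(s["time"],2),"gap",round(s["finger_gap"],3),"shift before turn",(R.T@d).round(4),"rotvec",rv.round(4),"shift after turn",(Rt.T@d).round(4))
def grip(q,ox): # point on web at own x=ox, yaw of piece y
    c,s=np.cos(q[2]),np.sin(q[2]); return q[0]+c*ox+s*.026,q[1]+s*ox-c*.026,(q[2]+np.pi/2+np.pi)%(2*np.pi)-np.pi
E
python3 -c "
from h import *
x,y,a=grip((.5703,.2742,5.53),-.017);print(x,y,a);go(x,y,.022,a)"
```

```text
0.5401151484108007 0.26686005895541326 0.8176110196153097
t 2.85 gap 0.498 shift before turn [-0.0444 -0.0744  0.2291] rotvec [-1.000e-04 -5.000e-04  4.574e-01] shift after turn [-0.0726 -0.0472  0.2292]
```

Call:
servo_tool(rows="0 0 0 0 0 0.1144 0.5;0 0 0 0 0 0.1144 0.5;0 0 0 0 0 0.1144 0.5;0 0 0 0 0 0.1142 0.5;-0.0242 -0.0157 0.025 0 0 0 0.5;-0.0242 -0.0157 0.03 0 0 0 0.5;-0.0242 -0.0158 0.03 0 0 0 0.5;0 0 0.024 0 0 0 0.5;0 0 0 0 0 0 0.5;0 0 0 0 0 0 0.5")

```text
time: 3.85
eef_pos: [0.5402, 0.2675, 0.1428]
eef_rot: [[-0.73, 0.683, -0.0], [0.683, 0.73, 0.0], [0.0, -0.0, -1.0]]
ft_force: [-0.7, 0.8, 0.7]
finger_gap: 0.498
finger_force: 0.0
```

```bash
python3 w.py pics/w2.png; python3 -c "
from h import *
x,y,a=grip((.5703,.2742,5.53),-.017);go(x,y,.022,a)"
```

```text
[0.5407 0.2677 0.1435] 3.9 0.49893492800037226
0 0.74 [266. 207.] [0.5708 0.2735 5.5289] 0.809
1 0.69 [394.  83.] [0.5737 0.4134 5.2073] 0.888
2 0.68 [238.  64.] [ 0.4307  0.3616 -0.2857] 0.891
t 3.95 gap 0.5 shift before turn [ 0.     -0.0014  0.1217] rotvec [0.0019 0.0001 0.0008] shift after turn [ 0.     -0.0011  0.1217]
```

View pics/w2.png

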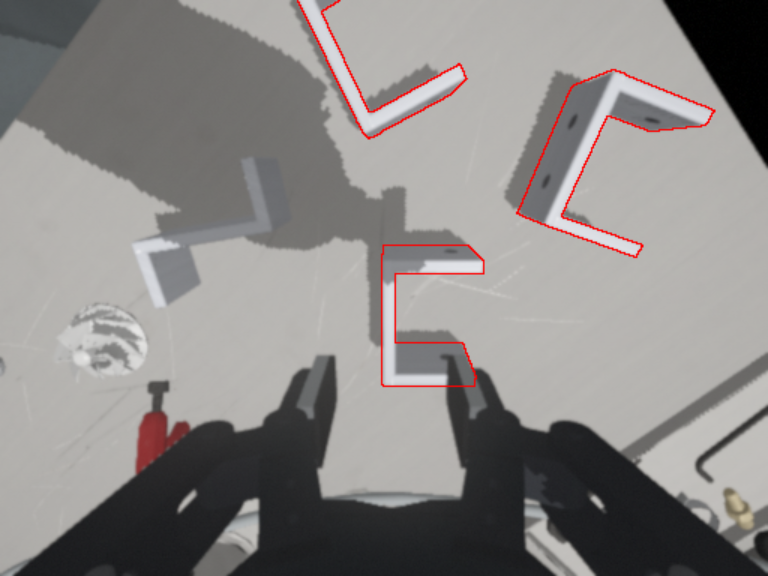

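The outline of B at (266,207) matches and the web lies between the fingers. I descend and grip.

Call:
servo_tool(rows="0 0 0.03 0 0 0 0.5;0 -0.001 0.03 0 0 0 0.5;0 0 0.03 0 0 0 0.5;0 0 0.022 0 0 0 0.5;0 0 0.0095 0 0 0 0.5;0 0 0 0 0 0 0.5;0 0 0 0 0 0 0;0 0 0 0 0 0 0;0 0 0 0 0 0 0;0 0 0 0 0 0 0;0 0 0 0 0 0 0;0 0 0 0 0 0 0", force=50)

```text
time: 5.15
eef_pos: [0.5408, 0.2658, 0.0223]
eef_rot: [[-0.729, 0.685, 0.002], [0.685, 0.729, 0.001], [-0.0, 0.002, -1.0]]
ft_force: [-2.3, -0.6, 8.6]
finger_gap: 0.086
finger_force: 49.4
```

Call:
servo_tool(rows="0 0 -0.02 0 0 0 0;0 0 -0.04 0 0 0 0;0 0 -0.045 0 0 0 0;0 0 -0.045 0 0 0 0;0 0 -0.045 0 0 0 0;0 0 -0.045 0 0 0 0;0 0 -0.04 0 0 0 0;-0.012 -0.0457 0 0 0 0 0;-0.012 -0.0457 0 0 0 0 0;-0.012 -0.0457 0 0 0 0 0;-0.012 -0.0457 0 0 0 0 0;-0.032 -0.034 0 0 0 0 0;-0.032 -0.034 0 0 0 0 0;-0.032 -0.034 0 0 0 0 0;-0.032 -0.034 0 0 0 0 0;-0.032 -0.034 0 0 0 0 0;-0.032 -0.034 0 0 0 0 0;-0.032 -0.034 0 0 0 0 0;-0.032 -0.034 0 0 0 0 0;-0.032 -0.034 0 0 0 0 0")

```text
time: 7.15
eef_pos: [0.4498, -0.3226, 0.3015]
eef_rot: [[-0.729, 0.684, 0.002], [0.684, 0.729, 0.001], [-0.001, 0.001, -1.0]]
ft_force: [1.4, 0.4, -2.6]
finger_gap: 0.08
finger_force: 49.7
```

Call:
servo_tool(rows="0 0 0 0 0 0.148 0;0 0 0 0 0 0.148 0;0 0 0 0 0 0.148 0;0 0 0 0 0 0.148 0;0 0 0 0 0 0.148 0;0 0 0 0 0 0.148 0;0 0 0 0 0 0.148 0;0 0 0 0 0 0.148 0;0 0 0 0 0 0.148 0;0 0 0 0 0 0.148 0;0 0 0 0 0 0.148 0;0 0 0 0 0 0.148 0;0 0 0 0 0 0.148 0;0 0 0 0 0 0.148 0;0 0 0 0 0 0.148 0;0 0 0 0 0 0.148 0;0 0 0 0 0 0.148 0;0 0 0 0 0 0.148 0;0 0 0 0 0 0.148 0;0 0 0 0 0 0.148 0")

```text
time: 9.15
eef_pos: [0.4501, -0.3207, 0.3011]
eef_rot: [[0.837, -0.547, 0.001], [-0.547, -0.837, 0.001], [-0.0, -0.001, -1.0]]
ft_force: [-0.9, -0.5, -2.8]
finger_gap: 0.082
finger_force: 49.8
```

```bash
cat > t.py <<'E'
from h import *
import sys
P=snapshot("wrist"); s=sense(); print(np.round(s["eef_pos"],4),s["time"],s["finger_gap"],np.round(s["eef_rot"],3)[:,1],np.round(s["joint_pos"],2))
img=P["image"].copy()
for d in cut_out(P,"carrier")[:2]:
    c=ray(P,d["position"],0); print("car",round(d["confidence"],2),np.round(d["position"]),c.round(3),d["pixels"].sum())
    e=d["pixels"]^cv2.erode(d["pixels"].astype(np.uint8),np.ones((3,3))).astype(bool); img[e]=(0,255,0)
for d in cut_out(P,"channel_a"):
    c=ray(P,d["position"],.029); print("ch",round(d["confidence"],2),np.round(d["position"]),c.round(3),d["pixels"].sum())
    if np.hypot(c[0]-.44,c[1]+.33)<.15 and d["confidence"]>.3:
        q,f=fit([(P,d["pixels"].astype(np.float32))],U,c[0],c[1],.004); print("fit",q.round(4),round(f,3))
        m=render(P,U,q,.004)>.5; img[m^cv2.erode(m.astype(np.uint8),np.ones((3,3))).astype(bool)]=(0,0,255)
np.save("P.npy",P,allow_pickle=True)
cv2.imwrite(sys.argv[1],cv2.resize(img,None,fx=1.5,fy=1.5))
E
python3 t.py pics/t1.png
```

```text
[ 0.4501 -0.3207  0.3011] 9.2 0.08152539584308097 [-0.556 -0.831 -0.001] [-0.51  0.43  1.36  1.84 -0.45  1.24 -1.18]
car 0.81 [270. 114.] [ 0.5   -0.369  0.   ] 8448
car 0.16 [  4. 356.] [0.394 0.37  0.   ] 258
ch 0.67 [  2. 359.] [0.399 0.331 0.029] 263
ch 0.66 [57. 21.] [ 0.755 -0.196  0.029] 1524
ch 0.62 [298. 226.] [ 0.326 -0.312  0.029] 6870
fit [ 0.3288 -0.3325  3.9637] 0.248
```

View pics/t1.png

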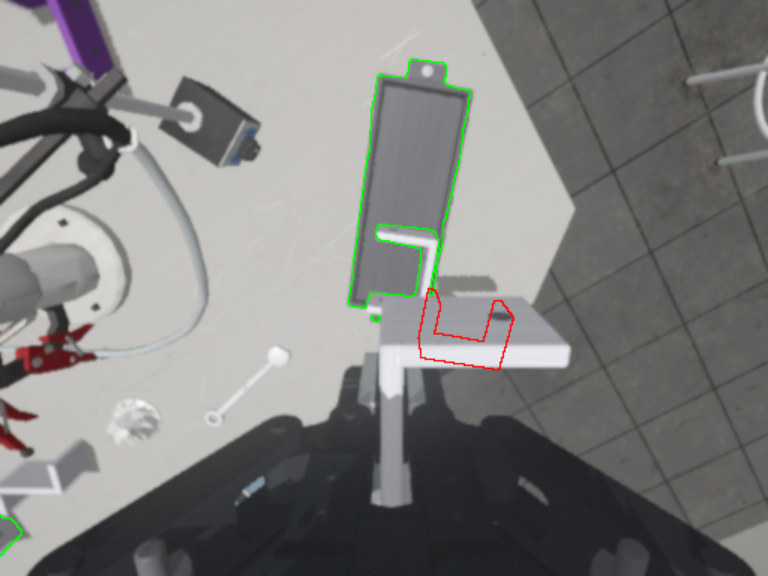

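The tray spans roughly (250,50)–(235,205). The held piece, gripped well, hides the channel in the tray. I back off along the tray and turn a little further to see it.

Call:
servo_tool(rows="-0.04 0 -0.01 0 0 0.05 0;-0.04 0 -0.01 0 0 0.05 0;0 0 0 0 0 0.05 0;0 0 0 0 0 0 0;0 0 0 0 0 0 0")

```text
time: 9.8
eef_pos: [0.4116, -0.2918, 0.3183]
eef_rot: [[0.781, -0.625, -0.005], [-0.625, -0.781, 0.005], [-0.007, -0.0, -1.0]]
ft_force: [0.5, -0.7, -3.7]
finger_gap: 0.085
finger_force: 50.1
```

```bash
cat > t2.py <<'E'
from h import *
import sys
P=snapshot("wrist"); s=sense(); print(np.round(s["eef_pos"],4),s["time"],s["finger_gap"],np.round(s["eef_rot"],3)[:,1],np.round(s["joint_pos"],2))
img=P["image"].copy()
def out(b,q,z,col):
    m=render(P,b,q,z)>.5; img[m^cv2.erode(m.astype(np.uint8),np.ones((3,3))).astype(bool)]=col
for d in cut_out(P,"carrier")[:1]:
    q,f=fit([(P,d["pixels"].astype(np.float32))],C,.472,-.350,0,[5.53]); print("car",round(d["confidence"],2),q.round(4),round(f,3)); out(C,q,0,(0,255,0))
for d in cut_out(P,"channel_a"):
    c=ray(P,d["position"],.029)
    if np.hypot(c[0]-.44,c[1]+.33)<.12:
        q2,f=fit([(P,d["pixels"].astype(np.float32))],U,c[0],c[1],.004); r=q2[:2]-q[:2]; c,sn=np.cos(q[2]),np.sin(q[2])
        print("ch",round(d["confidence"],2),q2.round(4),round(f,3),"in carrier",np.round([c*r[0]+sn*r[1],-sn*r[0]+c*r[1],(q2[2]-q[2])],4)); out(U,q2,.004,(0,0,255))
cv2.imwrite(sys.argv[1],cv2.resize(img,None,fx=1.5,fy=1.5))
E
python3 t2.py pics/t2.png
```

```text
[ 0.4115 -0.292   0.3182] 9.85 0.08332036864186247 [-0.626 -0.78   0.001] [-0.7   0.17  1.35  1.91 -0.17  1.21 -1.53]
car 0.85 [ 0.4718 -0.3494  5.5557] 0.845
```

View pics/t2.png

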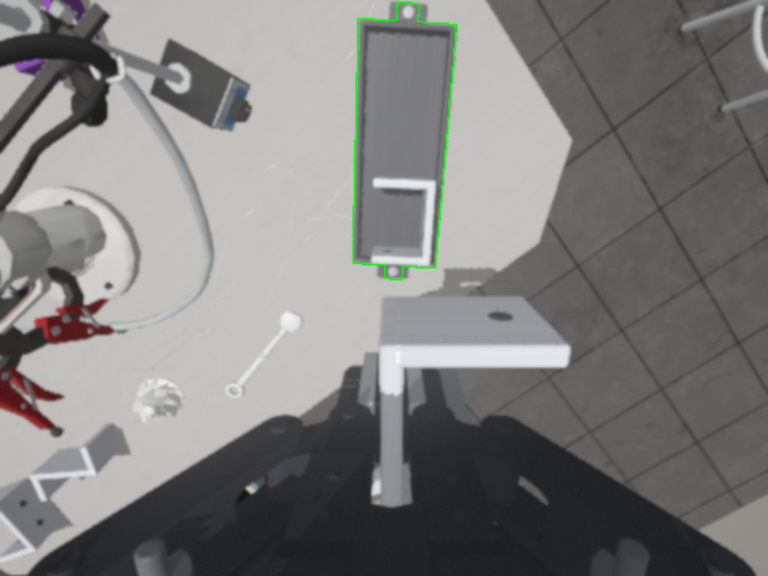

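Carrier fit is exact. The channel in the tray shows at about (270,145), but the network missed it, so I fit its bright top face.

```bash
cat > f.py <<'E'
from h import *
UT=[b[:4]+(50,50.1) for b in U]
CAR=np.array([.4718,-.3494,5.5557])
def rel(q):
    r=q[:2]-CAR[:2]; c,s=np.cos(CAR[2]),np.sin(CAR[2]); return np.round([c*r[0]+s*r[1],-s*r[0]+c*r[1],(q[2]-CAR[2]+np.pi)%(2*np.pi)-np.pi],4)
def wor(x,y,t): 
    c,s=np.cos(CAR[2]),np.sin(CAR[2]); return np.array([CAR[0]+c*x-s*y,CAR[1]+s*x+c*y,CAR[2]+t])
def topfit(P,x,y,t,z0=.004,thr=200,d=.006,name=None):
    g=P["image"].min(axis=2).astype(float)
    reg=cv2.dilate(render(P,U,wor(x,y,t),z0),np.ones((15,15)))
    m=(np.clip((g-thr+25)/50,0,1)*(reg>.5)).astype(np.float32)
    q,f=fit([(P,m)],UT,*wor(x,y,t)[:2],z0,[CAR[2]+t-.06,CAR[2]+t,CAR[2]+t+.06],d)
    print("top fit",rel(q),round(f,3)); return q
E
python3 - <<'E'
from f import *
P=snapshot("wrist")
print(np.percentile(P["image"][100:180,240:295].min(axis=2),[10,50,80,90,97]))
for thr in(170,200): q=topfit(P,-.068,-.005,0,thr=thr)
E
```

```text
[117.  124.  184.  216.1 229. ]
top fit [-0.0645 -0.0047  0.0155] 0.538
top fit [-0.0652 -0.0047  0.0024] 0.571
```

```bash
python3 -c "
from f import *
x,y,a=grip(wor(-.022,.0068,np.pi),-.017);print(x,y,a);go(x,y,.12,a)"
```

```text
0.48987754643048687 -0.3215783840323106 -2.298281633974483
t 10.0 gap 0.083 shift before turn [ 0.0811 -0.027   0.1974] rotvec [0.0023 0.0075 0.0486] shift after turn [ 0.0782 -0.0304  0.1981]
```

Call:
servo_tool(rows="0.02 -0.007 0.02 0 0 0.0243 0;0.02 -0.007 0.03 0 0 0.0243 0;0.02 -0.008 0.04 0.001 0.003 0 0;0.019 -0.0075 0.04 0.001 0.0035 0 0;0 0 0.04 0 0 0 0;0 0 0.028 0 0 0 0;0 0 0 0 0 0 0;0 0 0 0 0 0 0")

```text
time: 10.8
eef_pos: [0.4887, -0.3208, 0.1213]
eef_rot: [[0.747, -0.665, -0.001], [-0.665, -0.747, 0.001], [-0.001, 0.0, -1.0]]
ft_force: [0.1, -0.2, -2.4]
finger_gap: 0.084
finger_force: 50.1
```

```bash
python3 -c "
from f import *
x,y,a=grip(wor(-.022,.0068,np.pi),-.017);go(x,y,.03,a)
P=snapshot('wrist');cv2.imwrite('pics/t3.png',cv2.resize(P['image'],None,fx=1.5,fy=1.5)); print(np.round(sense()['joint_pos'],2),sense()['ft_force'])"
```

```text
t 10.8 gap 0.084 shift before turn [ 0.0015 -0.0002  0.0913] rotvec [0.0002 0.0011 0.    ] shift after turn [ 0.0014 -0.0002  0.0913]
[-0.22  0.59  0.94  1.95 -0.6   0.92 -1.27] [-0.23609664 -0.01183846 -3.1772269 ]
```

View pics/t3.png

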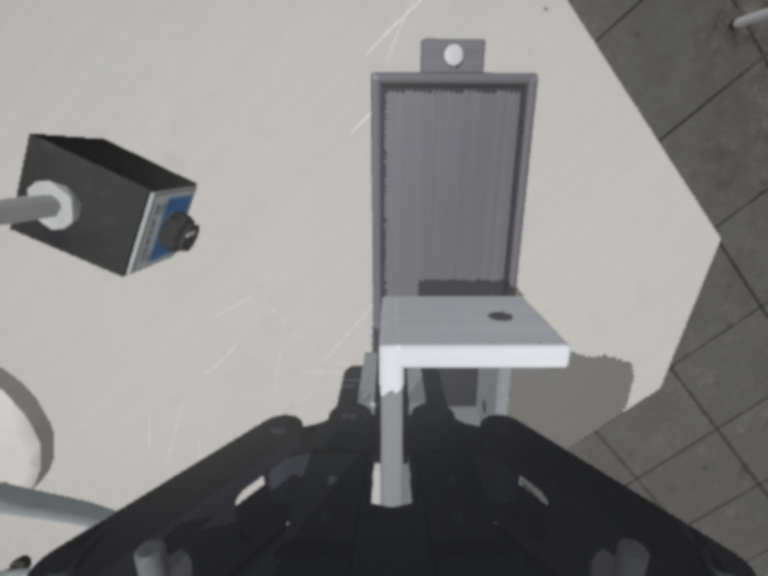

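The held piece is over the tray, and the first channel's inner web shows at about (327,250). Lowering now, watching force.

Call:
servo_tool(rows="0.0015 0 0.02 0 0 0 0;0 0 0.02 0 0 0 0;0 0 0.015 0 0 0 0;0 0 0.01 0 0 0 0;0 0 0.01 0 0 0 0;0 0 0.01 0 0 0 0;0 0 0.004 0 0 0 0;0 0 0 0 0 0 0")

```text
time: 11.65
eef_pos: [0.49, -0.3209, 0.0317]
eef_rot: [[0.747, -0.665, 0.0], [-0.665, -0.747, 0.001], [-0.001, -0.001, -1.0]]
ft_force: [0.0, 0.2, -2.6]
finger_gap: 0.085
finger_force: 50.0
```

Call:
servo_tool(rows="0 0 0.003 0 0 0 0;0 0 0.0025 0 0 0 0;0 0 0 0 0 0 0;0 0 0 0 0 0 0.25;0 0 0 0 0 0 0.25;0 0 0 0 0 0 0.25;0 0 0 0 0 0 0.25")

```text
time: 12.35
eef_pos: [0.4902, -0.321, 0.0267]
eef_rot: [[0.747, -0.665, 0.001], [-0.665, -0.747, 0.001], [-0.0, -0.001, -1.0]]
ft_force: [-0.1, -0.3, 0.2]
finger_gap: 0.253
finger_force: 0.0
```

Call:
servo_tool(rows="0 0 -0.02 0 0 0 0.25;0 0 -0.04 0 0 0 0.25;0 0 -0.048 0 0 0 0.25;0 0 -0.048 0 0 0 0.25;0 0 -0.048 0 0 0 0.4;0 0 -0.048 0 0 0 0.5;-0.0337 -0.0325 -0.02 0 0 0 0.5;-0.0337 -0.0325 0 0 0 0 0.5;-0.0337 -0.0325 0 0 0 0 0.5;-0.0337 -0.0325 0 0 0 0 0.5;-0.0337 -0.0325 0 0 0 0 0.5;-0.0337 -0.0325 0 0 0 0 0.5;-0.0337 -0.0325 0 0 0 0 0.5;-0.0337 -0.0325 0 0 0 0 0.5;-0.0337 -0.0325 0 0 0 0 0.5;-0.0337 -0.0325 0 0 0 0 0.5;-0.0337 -0.0325 0 0 0 0 0.5;-0.0337 -0.0325 0 0 0 0 0.5;-0.0337 -0.0325 0 0 0 0 0.5;0 0 0 0 0 0 0.5")

```text
time: 14.35
eef_pos: [0.452, 0.194, 0.2951]
eef_rot: [[0.75, -0.661, -0.006], [-0.661, -0.75, -0.004], [-0.002, 0.007, -1.0]]
ft_force: [0.3, 0.6, 0.9]
finger_gap: 0.5
finger_force: 0.0
```

Call:
servo_tool(rows="0 0 0 0 0 -0.148 0.5;0 0 0 0 0 -0.148 0.5;0 0 0 0 0 -0.148 0.5;0 0 0 0 0 -0.148 0.5;0 0 0 0 0 -0.148 0.5;0 0 0 0 0 -0.148 0.5;0 0 0 0 0 -0.148 0.5;0 0 0 0 0 -0.148 0.5;0 0 0 0 0 -0.148 0.5;0 0 0 0 0 -0.148 0.5;0 0 0 0 0 -0.148 0.5;0 0 0 0 0 -0.148 0.5;0 0 0 0 0 -0.148 0.5;0 0 0 0 0 -0.148 0.5;0 0 0 0 0 -0.148 0.5;0 0 0 0 0 -0.148 0.5;0 0 0 0 0 -0.148 0.5;0 0 0 0 0 -0.148 0.5;0 0 0 0 0 -0.148 0.5;0 0 0 0 0 -0.148 0.5")

```text
time: 16.35
eef_pos: [0.4533, 0.1885, 0.2955]
eef_rot: [[-0.617, 0.787, -0.006], [0.787, 0.617, -0.001], [0.003, -0.006, -1.0]]
ft_force: [0.0, 0.3, -0.1]
finger_gap: 0.496
finger_force: 0.0
```

```bash
python3 -c "
from f import *
x,y,a=grip((.4308,.3616,-.283),.017);print(x,y,a);go(x,y,.14,a); print(sense()['eef_pos'],np.round(sense()['joint_pos'],2))
T=snapshot('top');S=snapshot('scene')
for P in(T,S):
  topfit(P,-.065,-.0047,0,thr=200);topfit(P,-.022,.0068,np.pi,thr=200)
"
```

```text
0.43986359807283654 0.33188718811734447 1.287796326794897
t 16.35 gap 0.496 shift before turn [0.1207 0.0788 0.1554] rotvec [-0.0049 -0.0046 -0.6234] shift after turn [0.0529 0.1339 0.1555]
[0.4532511  0.18851481 0.29547458] [-1.35  0.06  0.88  1.96 -0.05  1.15  0.21]
top fit [-0.0646 -0.006   0.0416] 0.258
top fit [-0.0223  0.0085 -3.1357] 0.261
top fit [-0.0656 -0.0064  0.0077] 0.293
top fit [-0.0233  0.0121 -3.1263] 0.355
```

Call:
servo_tool(rows="0 0 0 -0.001 -0.001 -0.1247 0.5;0 0 0 -0.001 -0.001 -0.1247 0.5;0 0 0 -0.001 -0.001 -0.1247 0.5;0 0 0 -0.001 -0.001 -0.1247 0.5;0 0 0 -0.001 0 -0.1246 0.5;0.0132 0.0335 0 0 0 0 0.5;0.0132 0.0335 0.03 0 0 0 0.5;0.0132 0.0335 0.03 0 0 0 0.5;0.0132 0.0334 0.03 0 0 0 0.5;0 0 0.04 0 0 0 0.5;0 0 0.025 0 0 0 0.5;0 0 0 0 0 0 0.5;0 0 0 0 0 0 0.5")

```text
time: 17.75
eef_pos: [0.4408, 0.3325, 0.1411]
eef_rot: [[-0.958, 0.287, -0.0], [0.287, 0.958, -0.001], [0.0, -0.001, -1.0]]
ft_force: [-0.3, 0.7, 1.1]
finger_gap: 0.499
finger_force: 0.0
```

```bash
python3 w.py pics/w3.png; python3 -c "
from h import *
x,y,a=grip((.4308,.3616,-.283),.017);go(x,y,.022,a)"
```

```text
[0.4412 0.333  0.1418] 17.8 0.49850904918398126
0 0.62 [367. 264.] [0.5733 0.4137 5.1765] 0.536
t 17.85 gap 0.501 shift before turn [ 0.0009 -0.002   0.12  ] rotvec [ 0.0019  0.0003 -0.0066] shift after turn [ 0.0009 -0.0017  0.12  ]
```

Call:
servo_tool(rows="0.0008 -0.0012 0.03 0 0 -0.005 0.5;0 0 0.03 0 0 0 0.5;0 0 0.03 0 0 0 0.5;0 0 0.021 0 0 0 0.5;0 0 0.009 0 0 0 0.5;0 0 0 0 0 0 0.5;0 0 0 0 0 0 0;0 0 0 0 0 0 0;0 0 0 0 0 0 0;0 0 0 0 0 0 0;0 0 0 0 0 0 0;0 0 0 0 0 0 0")

```text
time: 19.05
eef_pos: [0.4396, 0.3328, 0.0216]
eef_rot: [[-0.96, 0.278, 0.0], [0.278, 0.96, 0.001], [0.0, 0.001, -1.0]]
ft_force: [-1.5, -1.6, 12.5]
finger_gap: 0.082
finger_force: 49.3
```

Call:
servo_tool(rows="0 0 -0.02 0 0 0 0;0 0 -0.04 0 0 0 0;0 0 -0.048 0 0 0 0;0 0 -0.048 0 0 0 0;0 0 -0.048 0 0 0 0;0 0 -0.048 0 0 0 0;-0.0132 -0.0428 -0.028 0 0 0 0;-0.0132 -0.0428 0 0 0 0 0;-0.0132 -0.0428 0 0 0 0 0;-0.0132 -0.0428 0 0 0 0 0;-0.0132 -0.0428 0 0 0 0 0;-0.0132 -0.0428 0 0 0 0 0;-0.0132 -0.0428 0 0 0 0 0;-0.0132 -0.0428 0 0 0 0 0;-0.0132 -0.0428 0 0 0 0 0;-0.0132 -0.0428 0 0 0 0 0;-0.0132 -0.0428 0 0 0 0 0;-0.0132 -0.0428 0 0 0 0 0;-0.0132 -0.0428 0 0 0 0 0;0 0 0 0 0 0 0")

```text
time: 21.05
eef_pos: [0.4461, -0.2178, 0.3021]
eef_rot: [[-0.961, 0.276, 0.001], [0.276, 0.961, 0.012], [0.002, 0.012, -1.0]]
ft_force: [0.8, 1.4, -2.1]
finger_gap: 0.079
finger_force: 51.3
```

```bash
python3 -c "
from f import *
x,y,a=grip(wor(.022,-.006,0),.017);print(x,y,a);go(x,y,.14,a)
P=snapshot('wrist'); cv2.imwrite('pics/t4.png',cv2.resize(P['image'],None,fx=1.5,fy=1.5)); print(sense()['eef_pos'],np.round(sense()['joint_pos'],2))"
```

```text
0.47964731505364455 -0.3992339206409534 0.8433110196153102
t 21.05 gap 0.079 shift before turn [-0.0826 -0.1671  0.1599] rotvec [ 0.0115 -0.0051  0.4483] shift after turn [-0.1457 -0.1132  0.1621]
[ 0.44601023 -0.21547692  0.30227913] [-1.34 -0.45  1.37  1.95  0.44  1.31  1.18]
```

Call:
servo_tool(rows="-0.0207 -0.0418 0 0 0 0 0;-0.0207 -0.0418 0 0 0 0 0;-0.0207 -0.0418 0 0 0 0 0;-0.0205 -0.0417 0 0 0 0 0;0 0 0 0.003 0 0.1121 0;0 0 0 0.003 0 0.1121 0;0 0 0 0.003 0 0.1121 0;0 0 0 0.003 0 0.112 0;0 0 0.04 0 0 0 0;0 0 0.04 0 0 0 0;0 0 0 0 0 0 0")

```text
time: 22.2
eef_pos: [0.3957, -0.3354, 0.2752]
eef_rot: [[-0.747, 0.662, 0.062], [0.659, 0.749, -0.064], [-0.089, -0.007, -0.996]]
ft_force: [0.2, -0.2, -0.8]
finger_gap: 0.084
finger_force: 51.7
```

```bash
python3 -c "
from f import *
x,y,a=grip(wor(.022,-.006,0),.017);go(x,y,.03,a);print(sense()['eef_pos'],np.round(sense()['joint_pos'],2))
P=snapshot('wrist'); cv2.imwrite('pics/t5.png',cv2.resize(P['image'],None,fx=1.5,fy=1.5)) 
topfit(P,-.065,-.0047,0);topfit(P,-.022,.0068,np.pi)"
```

```text
t 22.2 gap 0.084 shift before turn [-0.0829  0.0094  0.2536] rotvec [-0.0064  0.0892  0.0037] shift after turn [-0.1051  0.0082  0.2452]
[ 0.39569333 -0.33543819  0.27522828] [-1.12 -0.49  1.37  2.01  0.57  1.21  0.9 ]
top fit [-0.0652 -0.0058  0.0061] 0.356
top fit [-0.0195  0.0125  3.0556] 0.44
```

View pics/t5.png

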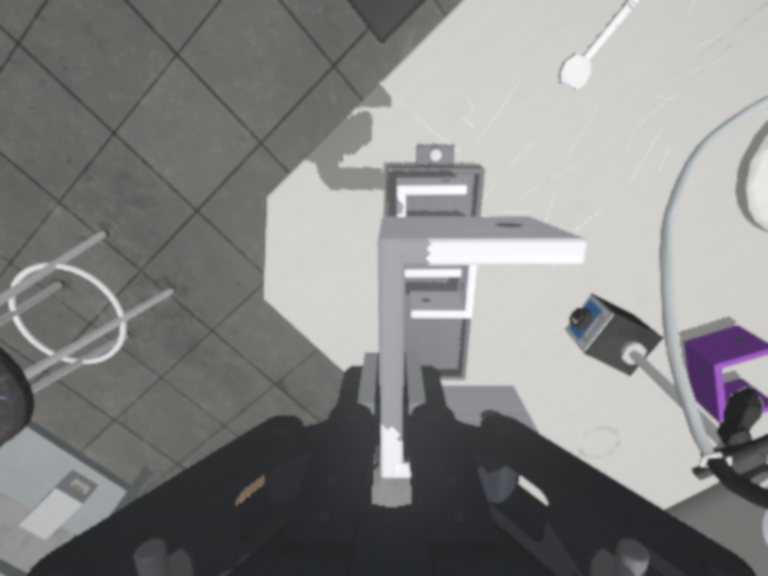

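The first two stand interlocked, with legs at about (290,125), (288,180) and (295,209). The arm has run onto the joint 2 and 3 limits and the tool tilted, so I level it and move outward.

Call:
servo_tool(rows="-0.02 0.002 -0.002 0 0.02 0 0;-0.02 0.002 -0.002 0 0.02 0 0;-0.02 0.002 -0.002 -0.003 0.025 0 0;-0.02 0.002 0 -0.003 0.024 0.004 0;-0.02 0 0 0 0 0 0;0 0 0 0 0 0 0")

```text
time: 22.85
eef_pos: [0.4184, -0.3476, 0.3329]
eef_rot: [[-0.743, 0.666, 0.059], [0.665, 0.746, -0.046], [-0.075, 0.005, -0.997]]
ft_force: [-0.4, -0.3, -3.6]
finger_gap: 0.085
finger_force: 51.9
```

```bash
python3 -c "
from f import *
x,y,a=grip(wor(.022,-.006,0),.017);go(x,y,.14,a);print(sense()['eef_pos'],np.round(sense()['joint_pos'],2))"
```

```text
t 22.85 gap 0.085 shift before turn [-0.0654  0.0014  0.1983] rotvec [ 0.0049  0.0753 -0.002 ] shift after turn [-0.0801  0.0022  0.1929]
[ 0.41836479 -0.34759277  0.33285906] [-1.16 -0.49  1.37  1.87  0.53  1.34  0.93]
```

Call:
servo_tool(rows="-0.03 0 -0.02 0 0.02 0 0;-0.03 0 -0.02 0 0.02 0 0;-0.03 0 -0.02 0 0.02 0 0;-0.03 0 -0.02 0 0.015 0 0;0 0 0 0 0 0 0")

```text
time: 23.35
eef_pos: [0.4439, -0.3736, 0.4465]
eef_rot: [[-0.743, 0.666, 0.058], [0.665, 0.746, -0.041], [-0.07, 0.008, -0.997]]
ft_force: [0.5, 0.1, -2.7]
finger_gap: 0.086
finger_force: 51.7
```

```bash
python3 -c "
from f import *
x,y,a=grip(wor(.022,-.006,0),.017);go(x,y,.14,a);print(sense()['eef_pos'],np.round(sense()['joint_pos'],2))"
```

```text
t 23.35 gap 0.086 shift before turn [-0.0221  0.0023  0.3088] rotvec [ 0.0078  0.0704 -0.002 ] shift after turn [-0.0438  0.0046  0.3065]
[ 0.44386323 -0.37357022  0.44650182] [-1.24 -0.49  1.37  1.61  0.52  1.57  0.98]
```

The redundant elbow has swung out against its limits. I fit the arm's kinematics from the recorded states so I can plan a way back.

```bash
cat > k.py <<'E'
import numpy as np, itertools
from scipy.optimize import least_squares
from scipy.spatial.transform import Rotation as Ro
D=[([.1973,.6451,.2306],[-1.423,.426,.074,1.606,-.034,1.111,-.067],[.292,.956,0]),
([.4501,-.3207,.3011],[-.51,.43,1.36,1.84,-.45,1.24,-1.18],[-.556,-.831,0]),
([.4115,-.292,.3182],[-.7,.17,1.35,1.91,-.17,1.21,-1.53],[-.626,-.78,0]),
([.4887,-.3208,.1213],[-.22,.59,.94,1.95,-.6,.92,-1.27],[-.665,-.747,0]),
([.4533,.1885,.2955],[-1.35,.06,.88,1.96,-.05,1.15,.21],[.787,.617,0]),
([.446,-.2155,.3023],[-1.34,-.45,1.37,1.95,.44,1.31,1.18],[.276,.961,.012]),
([.3957,-.3354,.2752],[-1.12,-.49,1.37,2.01,.57,1.21,.9],[.662,.749,-.007]),
([.4184,-.3476,.3329],[-1.16,-.49,1.37,1.87,.53,1.34,.93],[.666,.746,.005]),
([.4439,-.3736,.4465],[-1.24,-.49,1.37,1.61,.52,1.57,.98],[.666,.746,.008])]
def fk(p,sg,q):
    d1,d3,d5,d7,b0,b7,e,f,w=p
    R=lambda a,t:Ro.from_rotvec(np.array([0,0,t]) if a=='z' else np.array([0,t,0])).as_matrix()
    A=R('z',sg[0]*q[0]+b0); A2=A@R('y',q[1]); x=np.array([0,0,d1])+A2@[e,0,d3]
    A3=A2@R('z',sg[1]*q[2])
    x=np.array([0,0,d1])+A2@[0,0,d3]+A3@[e,0,0]
    A4=A3@R('y',q[3]); A5=A4@R('z',sg[2]*q[4]); x=x+A4@[0,0,d5]+A5@[f,0,0]
    A6=A5@R('y',q[5]); x=x+A6@[w,0,d7]; A7=A6@R('z',sg[3]*q[6]+b7); return x,A7
if __name__=="__main__":
    best=None
    for sg in itertools.product([1,-1],repeat=4):
      for b0 in(0,3.14):
       for b7 in(-1.57,1.57):
        fun=lambda p:np.concatenate([np.r_[fk(p,sg,q)[0]-x,.2*(fk(p,sg,q)[1][:,1]-y)] for x,q,y in D])
        r=least_squares(fun,[.3,.4,.4,.2,b0,b7,0,0,0])
        if best is None or r.cost<best[0]: best=(r.cost,sg,r.x,r.fun)
    print(best[0],best[1],best[2].round(4)); print(np.abs(best[3]).reshape(-1,6).max(0).round(4))
    np.save("kp.npy",np.r_[best[2],best[1]])
E
python3 k.py
```

```text
0.0009957595830455599 (-1, -1, -1, -1) [ 0.4569  0.5484  0.4364  0.4697 -0.0828 -4.7938  0.0143  0.0636 -0.0868]
[0.0105 0.0156 0.0189 0.0011 0.001  0.0027]
```

```bash
cat > sim.py <<'E'
from k import *
from scipy.optimize import lsq_linear
kp=np.load("kp.npy"); b0,b7=kp[4],kp[5]; sg=kp[9:]
lo=np.array([-2.85,-.5,-1.23,.21,-1.02,.16,-2.73]);hi=np.array([2.85,2.14,1.37,2.46,4.16,2.05,2.73])
def frames(q):
    z=lambda t:Ro.from_rotvec([0,0,t]).as_matrix(); y=lambda t:Ro.from_rotvec([0,t,0]).as_matrix()
    F=[z(-q[0]+b0)]
    for i,a in enumerate([y(q[1]),z(-q[2]),y(q[3]),z(-q[4]),y(q[5]),z(-q[6]+b7)]): F.append(F[-1]@a)
    return F
A=[];B=[]
for x,q,_ in D: A.append(np.hstack([np.eye(3)]+frames(q)[:6])); B.append(x)
v0=np.zeros(21); v0[2]=kp[0]; v0[3+3+2]=kp[1]; v0[3+9+2]=kp[2]; v0[3+15+2]=kp[3]
A=np.vstack(A);B=np.concatenate(B); lam=.03
v=v0+np.linalg.solve(A.T@A+lam**2*np.eye(21),A.T@(B-A@v0))
def FK(q): F=frames(q); return np.hstack([np.eye(3)]+F[:6])@v,F[6]
def J(q):
    x,R=FK(q); Js=np.zeros((6,7))
    for i in range(7):
        d=q.copy(); d[i]+=1e-5; x2,R2=FK(d); Js[:3,i]=(x2-x)/1e-5; Js[3:,i]=Ro.from_matrix(R2@R.T).as_rotvec()/1e-5
    return x,R,Js
def tool(yaw): return np.c_[[-np.sin(yaw),np.cos(yaw),0],[np.cos(yaw),np.sin(yaw),0],[0,0,-1]]
def run(q,x1,yaw1,n,turn):  # constant-velocity from current pose; turn = world yaw change
    x0,R0=FK(q)
    for k in range(1,n+1):
        xt=x0+(np.array(x1)-x0)*k/n; Rt=Ro.from_rotvec([0,0,turn*k/n]).as_matrix()@(R0 if yaw1 is None else tool(yaw1-turn))
        for _ in range(3):
            x,R,j=J(q); e=np.r_[xt-x,Ro.from_matrix(Rt@R.T).as_rotvec()]
            M=np.vstack([j,.01*np.eye(7)]); r=lsq_linear(M,np.r_[e,np.zeros(7)],(np.minimum(lo-q,-1e-9),np.maximum(hi-q,1e-9))); q=q+r.x
    return q,np.linalg.norm(e)
E
python3 - <<'E'
from sim import *
print("resid",np.abs(A@v-B).max().round(4), v.round(3))
q=np.array(D[0][1]); d=np.radians
def step(lbl,*a):
    global q; q,e=run(q,*a); print(lbl,q.round(2),round(e,4))
step("view",[.52,.35,.25],None,10,0)
step("Bturn",[.52,.35,.25],None,4,-.457)
step("B",[.54,.267,.022],None,9,0)
step("lift",[.541,.266,.30],None,7,0); step("",[.45,.10,.30],None,4,0); step("",[.45,-.32,.30],None,9,0)
step("rec -.51,.43,1.36,1.84,-.45,1.24,-1.18",[.45,-.32,.30],None,20,-2.95)
step("rec -.7 .17 1.35 1.91 -.17",[.4115,-.292,.318],None,3,-.1)
step("rec -.22,.59,.94,1.95,-.6",[.489,-.321,.121],None,6,-.05)
step("",[.489,-.321,.027],None,6,0); step("",[.489,-.321,.295],None,6,0); step("",[.452,.19,.295],None,13,0)
step("rec -1.35,.06,.88,1.96,-.05,1.15,.21",[.4533,.1885,.2955],None,20,3.04)
step("",[.44,.332,.295],None,5,.47);step("",[.44,.332,.022],None,8,0);step("",[.44,.332,.30],None,8,0);step("rec -1.34 -.45 1.37 1.95 .44 1.31 1.18",[.446,-.2155,.302],None,13,0)
E
```

```text
resid 0.009 [ 0.029  0.02   0.456 -0.015 -0.004 -0.001 -0.042 -0.004  0.563  0.035
  0.001  0.014  0.037  0.001  0.458 -0.04   0.012  0.021  0.001  0.012
  0.541]
view [-0.91  0.33  0.31  1.72 -0.11  1.1   0.7 ] 0.0
Bturn [-0.96  0.33  0.36  1.73 -0.13  1.11  0.25] 0.0
B [-0.78  0.57  0.31  1.97 -0.28  0.64  0.52] 0.0
lift [-0.88  0.26  0.41  1.71 -0.11  1.19  0.38] 0.0
 [-0.79  0.    0.5   1.98 -0.    1.15  0.53] 0.0
 [-0.34  0.28  1.05  1.83 -0.26  1.19  1.61] 0.0
rec -.51,.43,1.36,1.84,-.45,1.24,-1.18 [-0.55  0.42  1.37  1.86 -0.43  1.23 -1.17] 0.0
rec -.7 .17 1.35 1.91 -.17 [-0.73  0.14  1.37  1.92 -0.14  1.2  -1.55] 0.0001
rec -.22,.59,.94,1.95,-.6 [-0.28  0.63  1.03  1.96 -0.68  0.94 -1.19] 0.0
 [-0.17  0.75  0.88  2.   -0.82  0.8  -1.08] 0.0
 [-0.45  0.45  1.25  1.79 -0.46  1.24 -1.36] 0.0
 [-0.95  0.06  0.49  1.94 -0.03  1.14 -2.73] 0.0018
rec -1.35,.06,.88,1.96,-.05,1.15,.21 [-1.04  0.06  0.58  1.95 -0.03  1.15  0.31] 0.0
 [-1.15  0.17  0.46  1.83 -0.08  1.16  0.56] 0.0
 [-1.04  0.52  0.36  2.09 -0.32  0.58  0.77] 0.0
 [-1.17  0.17  0.48  1.82 -0.08  1.17  0.56] 0.0
rec -1.34 -.45 1.37 1.95 .44 1.31 1.18 [-0.8   0.08  1.22  1.96 -0.08  1.16  1.68] 0.0003
```

The simulation reproduces the recorded joints, so I search it for a recovery path.

```bash
cat > plan.py <<'E'
from sim import *
from workcell import sense
q0=np.array(sense()["joint_pos"]); print(q0.round(3),FK(q0)[0].round(3),np.round(sense()["eef_pos"],3))
fin=np.array([.4796,-.3992]); yf=.843; rng=np.random.default_rng(0); res=[]
for k in range(120):
    r=rng.uniform(.5,.8);az=np.radians(rng.uniform(-45,35));z=rng.uniform(.38,.48); t=rng.choice([0,rng.uniform(-2,2)])
    w=[r*np.cos(az),r*np.sin(az),z]
    n=int(max(np.linalg.norm(np.array(w)-FK(q0)[0])/.045,abs(t)/.145,2))+1
    q,e1=run(q0,w,yf+t,n,t); n2=int(max(np.linalg.norm(np.r_[fin,.3]-w)/.045,abs(t)/.145,2))+1
    q,e2=run(q,[*fin,.30],yf,n2,-t); qh=q; q,e3=run(q,[*fin,.03],yf,7,0)
    res.append((e1+e2+e3+.3*max(0,q[2]-1.2)+.3*max(0,-.35-q[1]),n+n2,np.round(w,3),round(t,2),qh.round(2),q.round(2),np.round([e1,e2,e3],3)))
for r in sorted(res,key=lambda r:(round(r[0],2),r[1]))[:6]: print(*r)
E
python3 plan.py
```

```text
[-1.237 -0.495  1.373  1.608  0.518  1.568  0.985] [ 0.442 -0.378  0.442] [ 0.444 -0.374  0.447]
3.349697569681947e-05 18 [ 0.52  -0.045  0.454] -1.29 [-0.17  0.48  1.08  1.67 -0.44  1.26  1.85] [ 0.02  0.75  0.81  1.9  -0.74  0.82  2.08] [0. 0. 0.]
2.5059250392441744e-05 24 [0.524 0.122 0.408] -1.24 [-0.19  0.49  1.11  1.67 -0.46  1.27  1.86] [ 0.01  0.76  0.83  1.9  -0.76  0.83  2.09] [0. 0. 0.]
2.9861593044788005e-05 27 [0.482 0.193 0.418] -0.7 [-0.21  0.51  1.15  1.68 -0.48  1.28  1.88] [-0.01  0.78  0.86  1.9  -0.79  0.84  2.11] [0. 0. 0.]
3.4164294315480814e-05 27 [0.565 0.192 0.403] -0.55 [-0.21  0.51  1.15  1.68 -0.48  1.28  1.88] [-0.01  0.78  0.85  1.9  -0.79  0.84  2.11] [0. 0. 0.]
1.9007924063152578e-05 28 [0.498 0.12  0.441] -1.89 [-0.17  0.48  1.09  1.67 -0.44  1.27  1.85] [ 0.02  0.75  0.81  1.9  -0.74  0.82  2.08] [0. 0. 0.]
2.617247489013582e-05 29 [0.505 0.216 0.462] -0.43 [-0.22  0.51  1.17  1.68 -0.49  1.28  1.89] [-0.02  0.78  0.87  1.9  -0.8   0.85  2.12] [0. 0. 0.]
```

```bash
cat > gen.py <<'E'
import numpy as np,sys
from scipy.spatial.transform import Rotation as Ro
from workcell import sense
def rows(wps,op):   # wps: (x,y,z,yaw_final,turn,n)
    s=sense();p=np.array(s["eef_pos"]);R=np.array(s["eef_rot"]);o=[]
    for x,y,z,yaw,turn,n in wps:
        Rt=np.c_[[-np.sin(yaw),np.cos(yaw),0],[np.cos(yaw),np.sin(yaw),0],[0,0,-1]]
        c=Ro.from_matrix(Ro.from_rotvec([0,0,-turn]).as_matrix()@Rt@R.T).as_rotvec()  # levelling part
        p0,R0=p,R
        for k in range(1,n+1):
            pt=p0+(np.array([x,y,z])-p0)*k/n; Rk=Ro.from_rotvec([0,0,turn*k/n]).as_matrix()@Ro.from_rotvec(c*k/n).as_matrix()@R0
            d=np.round(R.T@(pt-p),4); w=np.round(Ro.from_matrix(R.T@Rk).as_rotvec(),4); w[np.abs(w)<6e-4]=0
            p=p+R@d; R=R@Ro.from_rotvec(w).as_matrix(); o.append(" ".join("%g"%a for a in [*d,*w,op]))
    print(len(o));print(";".join(o))
E
python3 -c "
from gen import *
rows([(.52,-.045,.454,.843-1.29,-1.29,10),(.4796,-.3992,.30,.843,1.29,10)],0)"
```

```text
20
0.0161 0.0296 -0.0017 0.0094 0.0061 0.1285 0;0.0198 0.0272 -0.0018 0.0085 0.0061 0.1286 0;0.0232 0.0245 -0.0019 0.0076 0.0063 0.1287 0;0.0261 0.0213 -0.0019 0.0067 0.0064 0.1287 0;0.0286 0.0177 -0.0019 0.0057 0.0065 0.1287 0;0.0307 0.0139 -0.0018 0.0049 0.0066 0.1288 0;0.0322 0.0099 -0.0016 0.0039 0.0066 0.1288 0;0.0333 0.0056 -0.0014 0.0031 0.0068 0.1288 0;0.0337 0.0013 -0.0012 0.0021 0.0069 0.1288 0;0.0335 -0.0031 -0.001 0.0013 0.007 0.1288 0;-0.0337 0.0117 0.0154 0 0 -0.129 0;-0.0349 0.0072 0.0154 0 0 -0.129 0;-0.0355 0.0027 0.0154 0 0 -0.129 0;-0.0356 -0.0019 0.0154 0 0 -0.129 0;-0.0351 -0.0065 0.0154 0 0 -0.129 0;-0.0339 -0.0109 0.0154 0 0 -0.129 0;-0.0323 -0.0152 0.0154 0 0 -0.129 0;-0.03 -0.0192 0.0154 0 0 -0.129 0;-0.0273 -0.0229 0.0154 0 0 -0.129 0;-0.0241 -0.0263 0.0154 0 0 -0.129 0
```

Call:
servo_tool(rows="0.0161 0.0296 -0.0017 0.0094 0.0061 0.1285 0;0.0198 0.0272 -0.0018 0.0085 0.0061 0.1286 0;0.0232 0.0245 -0.0019 0.0076 0.0063 0.1287 0;0.0261 0.0213 -0.0019 0.0067 0.0064 0.1287 0;0.0286 0.0177 -0.0019 0.0057 0.0065 0.1287 0;0.0307 0.0139 -0.0018 0.0049 0.0066 0.1288 0;0.0322 0.0099 -0.0016 0.0039 0.0066 0.1288 0;0.0333 0.0056 -0.0014 0.0031 0.0068 0.1288 0;0.0337 0.0013 -0.0012 0.0021 0.0069 0.1288 0;0.0335 -0.0031 -0.001 0.0013 0.007 0.1288 0;-0.0337 0.0117 0.0154 0 0 -0.129 0;-0.0349 0.0072 0.0154 0 0 -0.129 0;-0.0355 0.0027 0.0154 0 0 -0.129 0;-0.0356 -0.0019 0.0154 0 0 -0.129 0;-0.0351 -0.0065 0.0154 0 0 -0.129 0;-0.0339 -0.0109 0.0154 0 0 -0.129 0;-0.0323 -0.0152 0.0154 0 0 -0.129 0;-0.03 -0.0192 0.0154 0 0 -0.129 0;-0.0273 -0.0229 0.0154 0 0 -0.129 0;-0.0241 -0.0263 0.0154 0 0 -0.129 0")

```text
time: 25.35
eef_pos: [0.4653, -0.3786, 0.3037]
eef_rot: [[-0.703, 0.711, -0.005], [0.711, 0.703, 0.002], [0.005, -0.002, -1.0]]
ft_force: [1.0, 0.9, -2.1]
finger_gap: 0.083
finger_force: 51.8
```

```bash
python3 -c "
from f import *
x,y,a=grip(wor(.022,-.006,0),.017);go(x,y,.14,a);print(sense()['eef_pos'],np.round(sense()['joint_pos'],2))
P=snapshot('wrist');topfit(P,-.065,-.0047,0);topfit(P,-.022,.0068,np.pi)"
```

```text
t 25.35 gap 0.083 shift before turn [-0.0255 -0.004   0.1636] rotvec [-0.002  -0.0047 -0.0631] shift after turn [-0.0244 -0.0059  0.1637]
[ 0.46534583 -0.37864572  0.30373987] [-0.17  0.36  0.97  1.73 -0.31  1.22  1.67]
top fit [-0.0645 -0.0062  0.0324] 0.623
top fit [-0.0214  0.0088  3.1314] 0.459
```

Recovered. Moving over the third slot.

Call:
servo_tool(rows="-0.0128 -0.002 0.02 -0.001 -0.0025 -0.0315 0;-0.0126 -0.002 0.04 -0.001 -0.0022 -0.0315 0;0 0 0.045 0 0 0 0;0 0 0.04 0 0 0 0;0 0 0.019 0 0 0 0;0 0 0 0 0 0 0;0 0 0 0 0 0 0")

```text
time: 26.1
eef_pos: [0.4813, -0.3985, 0.1419]
eef_rot: [[-0.743, 0.669, 0.001], [0.669, 0.743, -0.001], [-0.001, -0.0, -1.0]]
ft_force: [-0.5, -0.8, -1.9]
finger_gap: 0.082
finger_force: 51.8
```

```bash
python3 -c "
from f import *
x,y,a=grip(wor(.022,-.006,0),.017);go(x,y,.0315,a);print(sense()['eef_pos'],np.round(sense()['joint_pos'],2))
P=snapshot('wrist');topfit(P,-.065,-.0047,0);topfit(P,-.022,.0068,np.pi)
im=P['image'].copy()
for a in((-.065,-.0055,0),(-.022,.0075,np.pi)):
  m=render(P,UT,wor(*a),.004)>.5; im[m^cv2.erode(m.astype(np.uint8),np.ones((3,3))).astype(bool)]=(0,0,255)
cv2.imwrite('pics/t6.png',cv2.resize(im,None,fx=1.5,fy=1.5))"
```

```text
t 26.1 gap 0.082 shift before turn [ 0.0008 -0.0016  0.1104] rotvec [-0.0003  0.0011 -0.0057] shift after turn [ 0.0007 -0.0016  0.1104]
[ 0.48125393 -0.3985067   0.14186924] [-0.    0.56  0.81  1.84 -0.5   0.95  1.87]
top fit [-0.0648 -0.0054  0.0148] 0.607
top fit [-0.0236  0.0099 -3.1208] 0.583
```

View pics/t6.png

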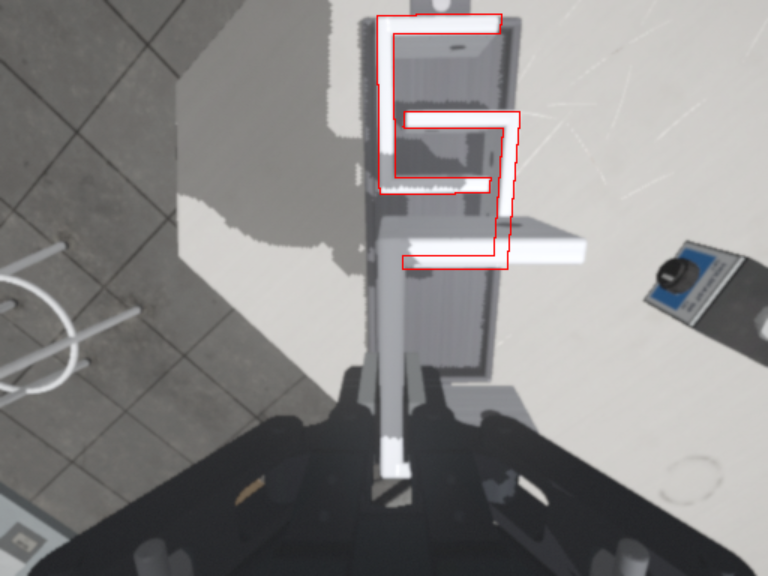

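Overlay shows both placed channels exactly where assumed. Lowering the third.

Call:
servo_tool(rows="0.0008 -0.0012 0.03 0 0 -0.005 0;0 0 0.03 0 0 0 0;0 0 0.02 0 0 0 0;0 0 0.015 0 0 0 0;0 0 0.01 0 0 0 0;0 0 0.005 0 0 0 0;0 0 0 0 0 0 0")

```text
time: 26.85
eef_pos: [0.4808, -0.3989, 0.0321]
eef_rot: [[-0.747, 0.665, 0.002], [0.665, 0.747, -0.001], [-0.002, 0.0, -1.0]]
ft_force: [-0.1, -0.3, -2.5]
finger_gap: 0.085
finger_force: 51.6
```

Call:
servo_tool(rows="0 0 0.003 0 0 0 0;0 0 0.003 0 0 0 0;0 0 0 0 0 0 0;0 0 0 0 0 0 0.25;0 0 0 0 0 0 0.25;0 0 0 0 0 0 0.25;0 0 0 0 0 0 0.25;0 0 -0.02 0 0 0 0.25;0 0 -0.04 0 0 0 0.25;0 0 -0.045 0 0 0 0.25;0 0 -0.045 0 0 0 0.3;0 0 -0.045 0 0 0 0.4;0 0 -0.045 0 0 0 0.5;0 0 -0.045 0 0 0 0.5")

```text
time: 28.25
eef_pos: [0.4798, -0.3983, 0.3129]
eef_rot: [[-0.747, 0.665, 0.002], [0.665, 0.747, -0.001], [-0.002, 0.001, -1.0]]
ft_force: [1.2, 0.1, -0.9]
finger_gap: 0.501
finger_force: 0.0
```

```bash
cat > plan2.py <<'E'
from sim import *
from f import grip,wor,rel,topfit,snapshot,sense
q=np.array(sense()["joint_pos"]); print(sense()["time"],np.round(sense()["eef_pos"],4),q.round(2))
Aq=(.5745,.4135,5.2095); gx,gy,ga=grip(Aq,-.017); px,py,pa=grip(wor(.065,.0075,np.pi),-.017); print("A grip",gx,gy,ga,"place",px,py,pa)
for mid in([.52,0,.38],[.60,0,.38],[.66,-.03,.40]):
    qq=q.copy(); o=[]
    for w,t,n in [(mid,(ga-.843)*.5,10),([gx,gy,.3],(ga-.843)*.5,10),([gx,gy,.022],0,7),([gx,gy,.38],0,8),(mid,-1.4,10),([px,py,.30],pa-ga+1.4,10),([px,py,.03],0,7)]:
        qq,e=run(qq,w,None,n,t); o.append((qq.round(2).tolist(),round(e,4)))
    print(mid,*o,sep="\n")
E
python3 plan2.py
```

```text
28.25 [ 0.4798 -0.3983  0.3129] [-0.11  0.4   0.95  1.67 -0.34  1.25  1.75]
A grip 0.5435398375490458 0.4160432933394558 0.49711101961531057 place 0.5553189064374521 -0.37891003672468254 -2.298281633974483
[0.52, 0, 0.38]
([-0.73, 0.07, 0.69, 1.76, -0.04, 1.33, 0.64], np.float64(0.0))
([-1.04, 0.4, 0.41, 1.53, -0.16, 1.25, -0.12], np.float64(0.0))
([-0.98, 0.67, 0.32, 1.78, -0.29, 0.74, -0.01], np.float64(0.0))
([-1.05, 0.36, 0.43, 1.41, -0.15, 1.4, -0.13], np.float64(0.0))
([-0.8, 0.07, 0.76, 1.76, -0.05, 1.33, -0.94], np.float64(0.0))
([-0.2, 0.58, 1.08, 1.56, -0.52, 1.32, -1.35], np.float64(0.0))
([-0.06, 0.83, 0.84, 1.78, -0.77, 0.9, -1.17], np.float64(0.0))
[0.6, 0, 0.38]
([-0.73, 0.24, 0.79, 1.61, -0.18, 1.36, 0.75], np.float64(0.0))
([-1.16, 0.41, 0.55, 1.54, -0.22, 1.25, -0.08], np.float64(0.0))
([-1.07, 0.68, 0.43, 1.79, -0.39, 0.75, 0.06], np.float64(0.0))
([-1.17, 0.38, 0.58, 1.42, -0.2, 1.41, -0.09], np.float64(0.0))
([-0.87, 0.27, 0.96, 1.63, -0.22, 1.36, -0.78], np.float64(0.0))
([-0.26, 0.64, 1.2, 1.57, -0.6, 1.35, -1.29], np.float64(0.0))
([-0.12, 0.88, 0.93, 1.79, -0.86, 0.94, -1.11], np.float64(0.0))
[0.66, -0.03, 0.4]
([-0.65, 0.38, 0.85, 1.45, -0.28, 1.44, 0.87], np.float64(0.0))
([-1.23, 0.43, 0.64, 1.55, -0.26, 1.25, -0.05], np.float64(0.0))
([-1.12, 0.7, 0.5, 1.79, -0.46, 0.76, 0.11], np.float64(0.0))
([-1.24, 0.39, 0.67, 1.43, -0.24, 1.41, -0.07], np.float64(0.0))
([-0.8, 0.44, 1.07, 1.47, -0.38, 1.46, -0.63], np.float64(0.0))
([-0.29, 0.69, 1.28, 1.58, -0.67, 1.38, -1.24], np.float64(0.0))
([-0.16, 0.92, 1.0, 1.8, -0.94, 0.99, -1.06], np.float64(0.0))
```

```bash
python3 -c "
from gen import *
rows([(.52,0,.38,.67,-.173,10),(.5435,.416,.25,.497,-.173,10)],.5)"
```

```text
20
0.0235 0.0324 -0.0067 0 0 0.0173 0.5;0.024 0.032 -0.0068 0 0 0.0174 0.5;0.0246 0.0316 -0.0067 0 0.0006 0.0173 0.5;0.0251 0.0312 -0.0067 0 0 0.0173 0.5;0.0257 0.0307 -0.0068 0 0 0.0174 0.5;0.0262 0.0303 -0.0067 0.0006 0 0.0173 0.5;0.0267 0.0298 -0.0067 0 0.0007 0.0174 0.5;0.0272 0.0294 -0.0067 0 0 0.0173 0.5;0.0277 0.0288 -0.0068 0 0 0.0173 0.5;0.0283 0.0284 -0.0067 0 0.0006 0.0174 0.5;0.0311 0.0277 0.013 0 0 0.0173 0.5;0.0317 0.0271 0.013 0 0 0.0173 0.5;0.032 0.0266 0.013 0 0 0.0173 0.5;0.0326 0.026 0.013 0 0 0.0173 0.5;0.033 0.0255 0.0131 0 0 0.0173 0.5;0.0334 0.0248 0.013 0 0 0.0173 0.5;0.0338 0.0243 0.013 0 0 0.0173 0.5;0.0343 0.0237 0.013 0 0 0.0173 0.5;0.0347 0.0231 0.013 0 0 0.0173 0.5;0.035 0.0226 0.013 0 0 0.0173 0.5
```

Call:
servo_tool(rows="0.0235 0.0324 -0.0067 0 0 0.0173 0.5;0.024 0.032 -0.0068 0 0 0.0174 0.5;0.0246 0.0316 -0.0067 0 0 0.0173 0.5;0.0251 0.0312 -0.0067 0 0 0.0173 0.5;0.0257 0.0307 -0.0068 0 0 0.0174 0.5;0.0262 0.0303 -0.0067 0 0 0.0173 0.5;0.0267 0.0298 -0.0067 0 0 0.0174 0.5;0.0272 0.0294 -0.0067 0 0 0.0173 0.5;0.0277 0.0288 -0.0068 0 0 0.0173 0.5;0.0283 0.0284 -0.0067 0 0 0.0174 0.5;0.0311 0.0277 0.013 0 0 0.0173 0.5;0.0317 0.0271 0.013 0 0 0.0173 0.5;0.032 0.0266 0.013 0 0 0.0173 0.5;0.0326 0.026 0.013 0 0 0.0173 0.5;0.033 0.0255 0.0131 0 0 0.0173 0.5;0.0334 0.0248 0.013 0 0 0.0173 0.5;0.0338 0.0243 0.013 0 0 0.0173 0.5;0.0343 0.0237 0.013 0 0 0.0173 0.5;0.0347 0.0231 0.013 0 0 0.0173 0.5;0.035 0.0226 0.013 0 0 0.0173 0.5")

```text
time: 30.25
eef_pos: [0.5437, 0.4174, 0.2469]
eef_rot: [[-0.476, 0.879, 0.002], [0.879, 0.476, -0.001], [-0.001, 0.001, -1.0]]
ft_force: [0.9, 0.6, 0.4]
finger_gap: 0.498
finger_force: 0.0
```

```bash
python3 w.py pics/w4.png; python3 -c "
from f import *
x,y,a=grip((.5745,.4135,5.2095),-.017);go(x,y,.12,a); print(sense()['eef_pos'],np.round(sense()['joint_pos'],2))"
```

```text
[0.5411 0.425  0.2435] 30.3 0.5005617798259152
0 0.82 [277. 198.] [0.5747 0.4147 5.1841] 0.797
t 30.35 gap 0.498 shift before turn [-0.006  -0.0006  0.1242] rotvec [-0.002   0.0016  0.0064] shift after turn [-0.0062 -0.0008  0.1242]
[0.54127745 0.42185496 0.24417971] [-1.22  0.51  0.68  1.59 -0.34  1.17  0.03]
```

Call:
servo_tool(rows="-0.006 -0.0006 0.03 0 0 0.006 0.5;0 0 0.04 0 0 0 0.5;0 0 0.035 0 0 0 0.5;0 0 0.019 0 0 0 0.5;0 0 0 0 0 0 0.5;0 0 0 0 0 0 0.5")

```text
time: 30.95
eef_pos: [0.5468, 0.41, 0.1241]
eef_rot: [[-0.472, 0.882, 0.002], [0.882, 0.472, -0.001], [-0.002, 0.001, -1.0]]
ft_force: [-0.2, 0.2, 0.6]
finger_gap: 0.498
finger_force: 0.0
```

```bash
python3 w.py pics/w4.png; python3 -c "
from f import *
for q in((.5745,.4135,5.2095),):
  x,y,a=grip(q,-.017);go(x,y,.022,a)"
```

```text
[0.5471 0.4103 0.1248] 31.0 0.49592272251137454
0 0.74 [264. 207.] [0.5741 0.414  5.1832] 0.781
t 31.05 gap 0.499 shift before turn [ 0.0068 -0.0009  0.1031] rotvec [ 0.0031  0.0012 -0.006 ] shift after turn [ 0.0067 -0.0005  0.1031]
```

View pics/w4.png

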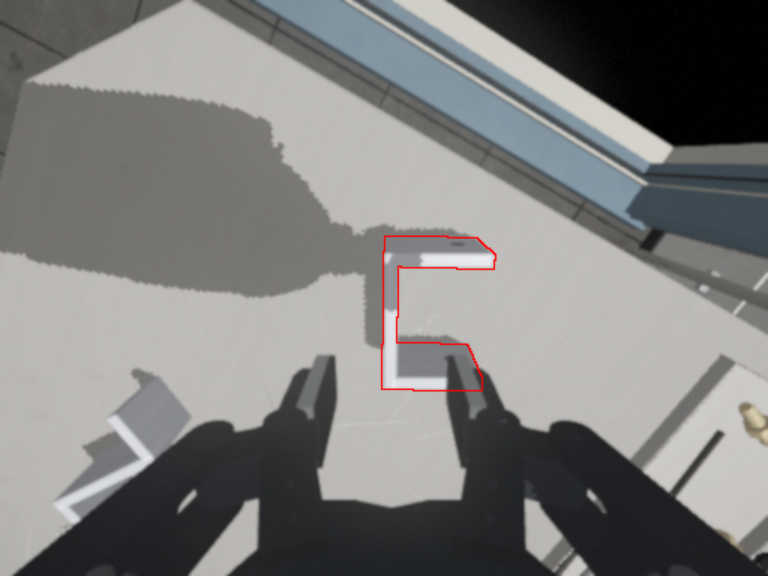

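Web of A lies centred between the fingers (about (260,210)). I apply the small shift, descend and grip.

Call:
servo_tool(rows="0.0067 -0.0007 0.02 0 0 -0.006 0.5;0 0 0.03 0 0 0 0.5;0 0 0.025 0 0 0 0.5;0 0 0.018 0 0 0 0.5;0 0 0.0095 0 0 0 0.5;0 0 0 0 0 0 0.5;0 0 0 0 0 0 0;0 0 0 0 0 0 0;0 0 0 0 0 0 0;0 0 0 0 0 0 0;0 0 0 0 0 0 0;0 0 0 0 0 0 0")

```text
time: 32.25
eef_pos: [0.5434, 0.416, 0.0222]
eef_rot: [[-0.477, 0.879, 0.003], [0.879, 0.477, 0.0], [-0.001, 0.003, -1.0]]
ft_force: [-0.5, -0.3, 6.3]
finger_gap: 0.085
finger_force: 49.5
```

```bash
python3 -c "
from f import *
from gen import rows
import sim
q=np.array(sense()['joint_pos']); print(q.round(2)); ga=.497; px,py,pa=grip(wor(.065,.0075,np.pi),-.017)
for w,t,n in [([.545,.416,.38],0,8),([.52,0,.38],-1.4,10),([px,py,.30],pa-ga+1.4,10),([px,py,.03],0,7)]:
    q,e=sim.run(q,w,None,n,t); print(q.round(2),round(e,4))
s=sense();x,y,z=s['eef_pos']
rows([(x,y,.14,ga,0,3),(x,y,.38,ga,0,6),(.52,0,.38,ga-1.4,-1.4,11)],0)"
```

```text
[-1.12  0.74  0.54  1.75 -0.5   0.79  0.16]
[-1.28  0.4   0.72  1.43 -0.26  1.41 -0.05] 0.0
[-1.12  0.04  1.05  1.79 -0.04  1.33 -0.96] 0.0
[-0.29  0.67  1.26  1.58 -0.64  1.37 -1.26] 0.0
[-0.15  0.91  0.98  1.79 -0.91  0.97 -1.08] 0.0
20
-0 0.0001 -0.0393 0.0009 0 0 0;-0.0001 0.0001 -0.0392 0.0009 0.0007 0 0;0 0 -0.0393 0.0009 0 0 0;-0 0 -0.04 0 0 0 0;-0 0 -0.04 0 0 0 0;-0 0 -0.04 0 0 0 0;-0 0 -0.04 0 0 0 0;-0 0 -0.04 0 0 0 0;-0.0001 0 -0.04 0 0 0 0;-0.0322 -0.0199 0 0 0 0.1273 0;-0.0345 -0.0157 0 0 0 0.1273 0;-0.0362 -0.0111 0 0 0 0.1273 0;-0.0373 -0.0065 0 0 0 0.1272 0;-0.0379 -0.0016 0.0001 0 0 0.1273 0;-0.0377 0.0031 -0 0 0 0.1273 0;-0.0371 0.0079 -0 0 0 0.1273 0;-0.0357 0.0125 -0 0 0 0.1273 0;-0.0338 0.017 0 0 0 0.1273 0;-0.0315 0.0212 0 0 0 0.1273 0;-0.0285 0.0249 0 0 0 0.1273 0
```

Call:
servo_tool(rows="0 0 -0.0393 0 0 0 0;0 0 -0.0392 0 0 0 0;0 0 -0.0393 0 0 0 0;0 0 -0.04 0 0 0 0;0 0 -0.04 0 0 0 0;0 0 -0.04 0 0 0 0;0 0 -0.04 0 0 0 0;0 0 -0.04 0 0 0 0;0 0 -0.04 0 0 0 0;-0.0322 -0.0199 0 0 0 0.1273 0;-0.0345 -0.0157 0 0 0 0.1273 0;-0.0362 -0.0111 0 0 0 0.1273 0;-0.0373 -0.0065 0 0 0 0.1272 0;-0.0379 -0.0016 0 0 0 0.1273 0;-0.0377 0.0031 0 0 0 0.1273 0;-0.0371 0.0079 0 0 0 0.1273 0;-0.0357 0.0125 0 0 0 0.1273 0;-0.0338 0.017 0 0 0 0.1273 0;-0.0315 0.0212 0 0 0 0.1273 0;-0.0285 0.0249 0 0 0 0.1273 0")

```text
time: 34.25
eef_pos: [0.5183, -0.0019, 0.3793]
eef_rot: [[0.788, 0.615, 0.002], [0.615, -0.788, 0.001], [0.002, 0.0, -1.0]]
ft_force: [0.8, 0.5, -1.6]
finger_gap: 0.077
finger_force: 49.3
```

```bash
python3 -c "
from f import *
from gen import rows
import sim
s=sense();q=np.array(s['joint_pos']); print(s['time'],s['eef_pos'],s['finger_gap'],q.round(2)); R=np.array(s['eef_rot']); px,py,pa=grip(wor(.065,.0075,np.pi),-.017)
a=np.arctan2(R[1,1],R[0,1]); t=pa-a
for w,tt,n in [([px,py,.30],t,13),([px,py,.03],0,7)]:
    q,e=sim.run(q,w,None,n,tt); print(q.round(2),round(e,4))
rows([(px,py,.32,pa,t,13)],0)"
```

```text
34.25 [ 0.51826639 -0.00187706  0.37928029] 0.07719253787794722 [-1.24  0.06  1.2   1.8  -0.06  1.32 -0.93]
[-0.3   0.7   1.3   1.59 -0.68  1.38 -1.23] 0.0
[-0.17  0.93  1.01  1.8  -0.95  0.99 -1.05] 0.0
13
-0.0156 0.0246 0.0045 0 0 0.1069 0;-0.0129 0.0262 0.0046 0 0 0.1069 0;-0.01 0.0273 0.0045 0 0 0.107 0;-0.007 0.0283 0.0046 -0.0007 -0.0006 0.1069 0;-0.004 0.0289 0.0045 0 0 0.1069 0;-0.0009 0.0291 0.0046 0 0 0.1069 0;0.0022 0.0291 0.0045 0 0 0.1069 0;0.0054 0.0286 0.0046 0 -0.0007 0.107 0;0.0083 0.0279 0.0046 0 0 0.1069 0;0.0113 0.0269 0.0045 -0.0006 0 0.1069 0;0.0141 0.0255 0.0046 0 0 0.1069 0;0.0167 0.0239 0.0046 0 0 0.1069 0;0.0192 0.0219 0.0045 0 -0.0007 0.1069 0
```

Call:
servo_tool(rows="-0.0156 0.0246 0 0 0 0.1069 0;-0.0129 0.0262 0 0 0 0.1069 0;-0.01 0.0273 0 0 0 0.107 0;-0.007 0.0283 0 0 0 0.1069 0;-0.004 0.0289 0 0 0 0.1069 0;-0.0009 0.0291 0 0 0 0.1069 0;0.0022 0.0291 0 0 0 0.1069 0;0.0054 0.0286 0 0 0 0.107 0;0.0083 0.0279 0 0 0 0.1069 0;0.0113 0.0269 0 0 0 0.1069 0;0.0141 0.0255 0 0 0 0.1069 0;0.0167 0.0239 0 0 0 0.1069 0;0.0192 0.0219 0 0 0 0.1069 0;0 0 0.02 0 0 0 0;0 0 0.02 0 0 0 0;0 0 0 0 0 0 0")

```text
time: 35.85
eef_pos: [0.5573, -0.3763, 0.3376]
eef_rot: [[0.75, -0.661, -0.0], [-0.661, -0.75, 0.001], [-0.001, -0.001, -1.0]]
ft_force: [-0.4, -0.3, -1.9]
finger_gap: 0.084
finger_force: 49.2
```

```bash
python3 -c "
from f import *
px,py,pa=grip(wor(.065,.0075,np.pi),-.017); go(px,py,.14,pa); print(sense()['eef_pos'],np.round(sense()['joint_pos'],2))"
```

```text
t 35.85 gap 0.084 shift before turn [0.0005 0.0034 0.1976] rotvec [-0.0005  0.0011  0.005 ] shift after turn [0.0003 0.0033 0.1976]
[ 0.55726612 -0.37627065  0.33757394] [-0.26  0.63  1.24  1.52 -0.6   1.42 -1.28]
```

Call:
servo_tool(rows="0.0005 0.0033 0.03 0 0 0.005 0;0 0 0.045 0 0 0 0;0 0 0.045 0 0 0 0;0 0 0.045 0 0 0 0;0 0 0.032 0 0 0 0;0 0 0 0 0 0 0;0 0 0 0 0 0 0")

```text
time: 36.55
eef_pos: [0.557, -0.3803, 0.1443]
eef_rot: [[0.747, -0.664, 0.003], [-0.664, -0.747, -0.002], [0.003, -0.001, -1.0]]
ft_force: [-0.2, -0.4, -1.1]
finger_gap: 0.084
finger_force: 49.3
```

```bash
python3 -c "
from f import *
px,py,pa=grip(wor(.065,.0075,np.pi),-.017); go(px,py,.032,pa); print(sense()['eef_pos'],np.round(sense()['joint_pos'],2))
for n in('scene','top'):
  P=snapshot(n);topfit(P,.022,-.006,0,thr=190)"
```

```text
t 36.55 gap 0.084 shift before turn [-2.500e-03  1.000e-04  1.123e-01] rotvec [-0.0005 -0.0029  0.0008] shift after turn [-2.200e-03  1.000e-04  1.123e-01]
[ 0.55697135 -0.38030318  0.144335  ] [-0.18  0.78  1.08  1.73 -0.76  1.11 -1.16]
top fit [ 0.0207  0.0286 -0.3354] 0.17
top fit [ 0.0483 -0.0195 -1.0835] 0.224
```

Occluded in the fixed views, as expected. Lowering under force watch.

Call:
servo_tool(rows="-0.0022 0 0.03 0 -0.0025 0 0;0 0 0.03 0 0 0 0;0 0 0.015 0 0 0 0;0 0 0.01 0 0 0 0;0 0 0.01 0 0 0 0;0 0 0.01 0 0 0 0;0 0 0.007 0 0 0 0;0 0 0 0 0 0 0")

```text
time: 37.45
eef_pos: [0.5546, -0.3782, 0.0299]
eef_rot: [[0.747, -0.665, -0.001], [-0.665, -0.747, 0.001], [-0.001, -0.0, -1.0]]
ft_force: [-0.3, 0.5, -2.2]
finger_gap: 0.084
finger_force: 49.2
```

Call:
servo_tool(rows="0 0 0.002 0 0 0 0;0 0 0.002 0 0 0 0;0 0 0 0 0 0 0;0 0 0 0 0 0 0.25;0 0 0 0 0 0 0.25;0 0 0 0 0 0 0.25;0 0 0 0 0 0 0.25;0 0 -0.02 0 0 0 0.25;0 0 -0.04 0 0 0 0.25;0 0 -0.045 0 0 0 0.25;0 0 -0.045 0 0 0 0.25;0 0 -0.045 0 0 0 0.25;-0.04 0 -0.045 0 0 0 0.25;-0.04 0 -0.045 0 0 0 0.25;-0.04 0 -0.045 0 0 0 0.25;-0.04 0 -0.03 0 0 0 0.25;-0.03 0 0 0 0 0 0.25;0 0 0 0 0 0 0.25;0 0 0 0 0 0 0.25")

```text
time: 39.35
eef_pos: [0.4421, -0.2757, 0.3574]
eef_rot: [[0.747, -0.665, 0.002], [-0.665, -0.747, 0.004], [-0.001, -0.005, -1.0]]
ft_force: [0.1, 0.8, 0.0]
finger_gap: 0.251
finger_force: 0.0
```

```bash
python3 -c "
from f import *
s=sense();print(s['time'],s['eef_pos'],s['finger_gap'],np.round(s['joint_pos'],2))
P=snapshot('wrist')
im=P['image'].copy()
for a in((-.065,-.0055,0),(-.022,.0075,np.pi),(.022,-.006,0),(.065,.0075,np.pi)):
  q=topfit(P,*a)
  m=render(P,UT,wor(*a),.004)>.5; im[m^cv2.erode(m.astype(np.uint8),np.ones((3,3))).astype(bool)]=(0,0,255)
cv2.imwrite('pics/t7.png',cv2.resize(im,None,fx=1.5,fy=1.5))"
```

```text
39.35 [ 0.44209897 -0.27567479  0.35740804] 0.2513698396647164 [-0.74  0.17  1.36  1.82 -0.18  1.29 -1.63]
top fit [-0.0644 -0.0054 -0.0248] 0.394
top fit [-0.0216  0.0096 -3.1413] 0.426
top fit [ 0.0227 -0.0035  0.0156] 0.438
top fit [ 0.0633  0.0082 -3.1322] 0.481
```

View pics/t7.png

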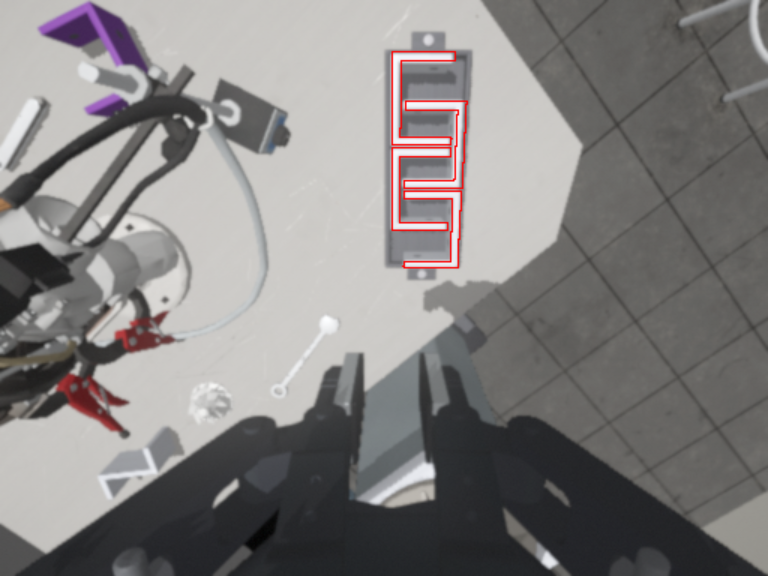

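All four channels stand interlocked within the tray (about columns 258–312, rows 33–178). The Z-piece, wheel and spanner are untouched, and the gripper is clear and empty.

```bash
python3 -c "
from workcell import *
print(sign_off())"
```

```text
the job is handed in; nothing more can be done
None
```

All four channels are in the tray, interlocked with alternating orientation, with their poses matching plan in the final wrist picture; the Z-piece, wheel and spanner were left alone, the gripper was empty and clear, and I handed the job in at about 39 s.

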